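# Empty a copper cup and hold it in the lever press

## Task

The small copper cup has just come out of the polishing tumbler with five steel polishing cones still in it: tip all of them out of the cup into the steel tray, then stand the cup upright on the round bed plate of the green hand press, centred under the ram, and let go of it. Only then flip the press's safety catch off with the lever still up, take the lever by its ball and pull it all the way down to its stop, so that the ram's sprung pad presses the cup's bottom flat. Finish holding the lever down there; the other things on the bench stay where they are.

Things in the scene. Friction and masses are not known exactly. Their poses are not given: they have to be found in the camera images.
- cup: open copper cup, straight cylinder 60 mm in outer diameter (62 at the lip), 42 mm high, wall 3.5, bottom 4 mm thick, 160 g (x 0.8 to 1.3); starts upright, alone on the open table (those in the crate are stock). Origin: centre of its underside, z up through the mouth. The cones in it are slippery and slide out once it is tipped clearly past level (115 to 135 degrees from upright).
- cone0: steel polishing cone, 15.6 mm wide at the base, 15 mm high, 11 g, slippery; one of five standing in the cup at the start, all five alike. Origin at the centre of its flat base, z to its point.
- cone1: steel polishing cone, 15.6 mm wide at the base, 15 mm high, 11 g, slippery; one of five standing in the cup at the start, all five alike. Origin at the centre of its flat base, z to its point.
- cone2: steel polishing cone, 15.6 mm wide at the base, 15 mm high, 11 g, slippery; one of five standing in the cup at the start, all five alike. Origin at the centre of its flat base, z to its point.
- cone3: steel polishing cone, 15.6 mm wide at the base, 15 mm high, 11 g, slippery; one of five standing in the cup at the start, all five alike. Origin at the centre of its flat base, z to its point.
- cone4: steel polishing cone, 15.6 mm wide at the base, 15 mm high, 11 g, slippery; one of five standing in the cup at the start, all five alike. Origin at the centre of its flat base, z to its point.
- tray: open rectangular steel tray, fixed to the table, 140 mm along its x, 160 mm along its y, 40 mm high, wall and floor 3 mm. Origin at the centre of its underside; only turned about the vertical.
- press: green hand lever press, fixed. Origin on the table on the ram's axis; own -x = open front (faces world -y within 0.3 rad), +x = column, z up. In mm: foot x -90..170, y -60..60, z to 22; column x 95..145, y -25..25; head over the bed x -41..145, y -25..25, z 160..235; ram bar 22 square, top at z 297. Lever and catch are on its -y side (away from the robot). Topmost: lever ball, z 337.
- bed (a point): centre of the top of the press's round bed plate (92 mm in diameter, 36 mm above the table), straight below the ram; axes as the press. The cup belongs here.
- pad: round steel pad, 30 mm in diameter, sprung (2.2 N/mm, up to 15 mm) at the ram's lower end. Origin: centre of its lower face, 95 mm above the table with the lever up (17 mm above the rim of a cup on the bed). Goes down 50 mm per rad of the lever, meets the cup's bottom at 1.1 rad.
- lever (a joint): lever angle, rad: 0 = up, 1.34 = fully down at its stop. Pivot at x 45, y -50, z 205 mm in the press frame, axis along press y. At 0 it points to the front (-x) and 0.62 rad above level; pulled, it swings down in the plane y = -50 mm to 0.72 rad below level. A spring lifts it if let go: 1 N at the ball at first, 11 N at the stop with a cup in place. Blocked (but for a little play) while the catch is on.
- lever_ball: black ball, 32 mm in diameter, at the lever's end, 200 mm from its pivot: the place to hold. Origin at its centre (press frame: x -118, y -50, z 321 mm at the start; x -105, z 73 mm at the stop; its axes swing with the lever). The bar behind it is 12 mm thick.
- catch (a joint): safety catch angle, rad: 0 = on (pawl stands on the lever's tail and blocks it), off from 0.6, 1.0 = fully off. Stays where it is left (friction, about 1 N at the tab). Pivot at x 80, y -50, z 258 mm in the press frame, axis along press y. It goes off as the tab above the pivot is pushed to the press's front (-x).
- catch_tab (a point): top middle of the catch's upright steel thumb tab: 8 mm thick (press x), 22 mm wide (press y), reaching from 6 to 52 mm above the pivot, its top 310 mm above the table with the catch on. Free space all round it above the press's head.
- hammer: planishing hammer, 250 mm long, wooden handle, lying on the table; stays where it is
- wax_bar: brown bar of polishing wax, 50 x 120 x 35 mm; stays where it is
- teapot: lidded copper teapot, 150 mm high, 180 mm over spout and handle; stays where it is
- beaker: tall flared copper beaker, 105 mm high, 68 mm wide; stays where it is
- goblet: brass goblet, 110 mm high, 56 mm wide; stays where it is
- polish: white jar of polish with a steel lid, 72 mm wide, 55 mm high; stays where it is
There are look-alikes about, which are no part of the job. What is shaped like the cup but red or yellow is not meant. What is shaped like the tray but yellow is not meant.

How it is judged:
By the outcome, as a careful person would: the job done as asked, in the order asked, and still so for the second after the job is handed in, while the arm keeps its last pose, push and grip.
It also fails if it takes over 72 s, if anything falls off the work surface, if the arm or the gripper's body presses on something with over 40 N, if the wrist force passes 120 N, or if a joint passes its speed limit or range.

## Robot

A 7-joint arm with a two-finger parallel gripper is mounted at the origin on the work surface. World frame = base frame: x ahead of the robot, y to its left, z up, the work surface at z = 0. Lengths are in mm, angles in degrees, forces in N, time in s.
With the tool pointing down it reaches from about 425 to 950 mm from the base axis. Payload 4.7 kg.
Tool frame: the origin (TCP) lies midway between the tips of the shut fingers; the grasp point (between the pads) lies 19 mm behind it; z points along the fingers, y is the direction in which the jaws open and shut (so a half turn about z gives the same grasp; the last joint's range is limited). The gripper opens to 85 mm and grips with 20 to 120 N. Pads are 22 mm wide; open, the fingers measure 114 mm over their backs; the gripper's body (76 mm by 85 mm) begins 54 mm behind the grasp point. The pads swing forward as they close: fully open they stand 13 mm farther back than shut.
Start: joints at [63.375, 26.849, -2.785, 87.806, 1.381, 65.374, -4.715], TCP at [284.988, -611.907, 231.335] pointing down, gripper open.
Joint ranges: [-148.3, 148.3], [-19.14, 114.17], [-79.39, 73.82], [5.75, 140.21], [-59.74, 239.74], [12.07, 113.84], [-152.46, 152.46]. Speed limits (degrees/s): [147.25, 147.25, 180, 180, 180, 180, 180].

## Interface

Orientations are given as a 3x3 rotation matrix whose columns are the frame's x, y, z axes.
In Python, from plant import env gives the robot as it stands.
- The arm moves only by the shell command python3 -m handwheel 'ROWS' [FORCE]. ROWS is JSON, a list of rows, each an object with "travel": the shift along the tool's x, y, z in cm, a list of three; "rotation": the turn, a rotation vector about the tool's x, y, z in rad, a list of three; "claw": the finger opening in cm, from 0 to 8.54. A call has 1 to 10 rows; each row is the pose to reach, as a shift and turn from the pose commanded when the call began, along the tool's axes at that moment; what a row does not reach only later rows make up. A row lasts 1/10 s, in which the tool goes at most 50 mm and 8.59 degrees, less where a joint would pass 70% of its speed; a pose out of reach is approached as far as the arm can. A call with a gripper value outside its range is refused whole. The fingers move at their own pace and stop on an object; FORCE is the grip in N (left out, the last holds). Time passes only in rows, so rows that repeat a pose let the fingers close. It gives the time, the measured TCP pose, the force and the opening at its end, in the units of the state.
- env.observe(): the state, without advancing time (a new reading comes with each control period).
- env.get_image(name): name is "scene" or "side" or "wrist"; returns the picture (400x640x3 uint8, blue, green, red); there is no depth.
- env.camera_params(name): a dict with "camera_matrix" (3x3 intrinsics, pixels), "extrinsics" (4x4, takes a point from world to camera coordinates); the wrist camera has in their place "tool_from_camera" (4x4, takes a point from camera to tool coordinates, whose origin is the TCP and whose axes are the flange's). Camera axes: x right, y down, z forward; pixel columns grow to the right and rows downward; lengths in mm; the calibration is good to about 2 mm. A picture is of the moment at which its call begins: read the wrist's pose just before it. camera_params takes no time and is no camera call.
- env.job_done(): hands the job in, once; it reports no verdict.
The state is a dict: "t": time; "joints": joint angles; "joint_velocities": joint speeds; "effort": joint torques, N m; "position": TCP position; "ee_rot": TCP orientation; "contact_force": force on the tool from outside, world axes, zero at the start; "ft_torque": the same for the moment, N m; "width": opening from 0.0 (shut) to 1.0 (fully open).
Only numpy, scipy, OpenCV 4.12 (cv2) and the standard library are available. Lean on these libraries where they do the work, as an engineer would, in place of code of your own. Each camera call takes 0.05 s, during which the arm holds its last target.

## Working session

There is one attempt and no reset: what is moved stays moved. The work goes in short steps, Python scripts to look and compute and a shell command to move; the robot and the scene stay as the last step left them, time stands still between calls to the robot, and variables do not carry over. Pictures are saved under pics/ and viewed, and the job is handed in when it is done.

```bash
ls; mkdir -p pics; cat > h.py <<'E'
import numpy as np, cv2
from plant import env
def ray(cam,u,v):
    p=env.camera_params(cam);K=np.array(p["camera_matrix"])
    if cam=="wrist":
        s=env.observe();T=np.eye(4);T[:3,:3]=s["ee_rot"];T[:3,3]=s["position"]
        C=T@np.array(p["tool_from_camera"])
    else: C=np.linalg.inv(np.array(p["extrinsics"]))
    d=C[:3,:3]@np.linalg.inv(K)@np.array([u,v,1.0])
    return C[:3,3],d/np.linalg.norm(d)
def onz(cam,u,v,z):
    o,d=ray(cam,u,v);return o+d*(z-o[2])/d[2]
def tri(*obs):
    A=np.zeros((3,3));b=np.zeros(3)
    R=[ray(*o) for o in obs]
    for o,d in R:
        P=np.eye(3)-np.outer(d,d);A+=P;b+=P@o
    x=np.linalg.solve(A,b)
    return x,[np.linalg.norm((np.eye(3)-np.outer(d,d))@(x-o)) for o,d in R]
def proj(cam,X):
    p=env.camera_params(cam);K=np.array(p["camera_matrix"]);E=np.array(p["extrinsics"])
    c=E[:3,:3]@X+E[:3,3];q=K@c;return q[:2]/q[2]
E
python3 - <<'E'
from h import *
for n in ["scene","side","wrist"]:
    cv2.imwrite(f"pics/{n}0.png",env.get_image(n))
s=env.observe()
print(s["t"],s["position"],np.round(s["ee_rot"],3),s["width"],s["contact_force"])
for n in ["scene","side","wrist"]: print({k:np.round(v,3).tolist() for k,v in env.camera_params(n).items()})
E
```

```text
pics
0.15 [ 284.77373365 -611.50776118  230.4902626 ] [[ 0.907  0.422 -0.001]
 [ 0.422 -0.907  0.001]
 [-0.    -0.001 -1.   ]] 0.9980324524340384 [-0.20650221 -0.7619366   0.80800236]
{'camera_matrix': [[367.924, 0.0, 316.477], [0.0, 367.924, 198.025], [0.0, 0.0, 1.0]], 'extrinsics': [[0.766, 0.643, -0.009, -392.606], [0.437, -0.531, -0.726, -85.185], [-0.471, 0.553, -0.687, 1411.914], [0.0, 0.0, 0.0, 1.0]]}
{'camera_matrix': [[427.634, 0.0, 320.167], [0.0, 427.634, 197.899], [0.0, 0.0, 1.0]], 'extrinsics': [[0.959, -0.282, 0.011, -529.541], [-0.161, -0.579, -0.799, 233.899], [0.232, 0.765, -0.601, 1320.322], [0.0, 0.0, 0.0, 1.0]]}
{'camera_matrix': [[298.223, 0.0, 326.889], [0.0, 298.223, 200.373], [0.0, 0.0, 1.0]], 'tool_from_camera': [[-0.0, -0.947, -0.322, 82.857], [1.0, 0.0, -0.001, -0.221], [0.001, -0.322, 0.947, -142.473], [0.0, 0.0, 0.0, 1.0]]}
```

View pics/scene0.png

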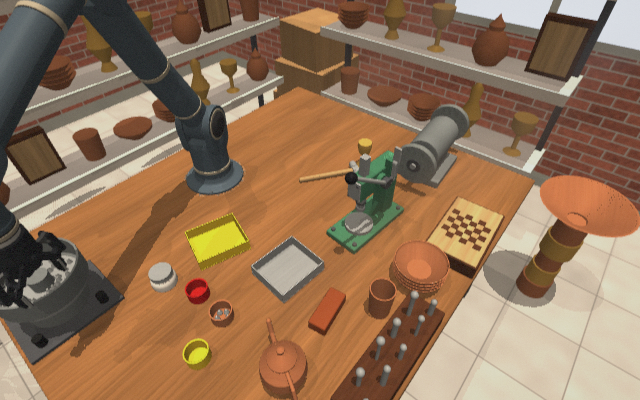

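View pics/side0.png

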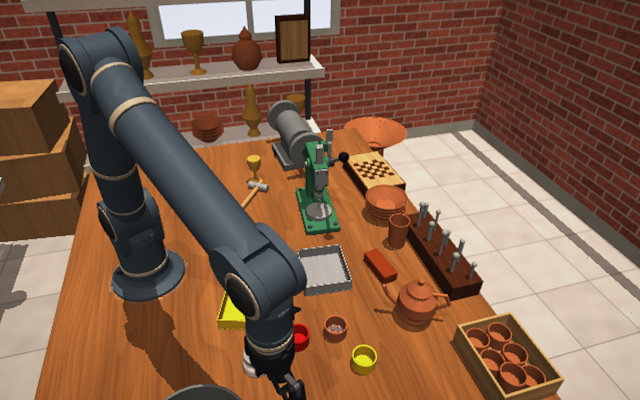

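View pics/wrist0.png

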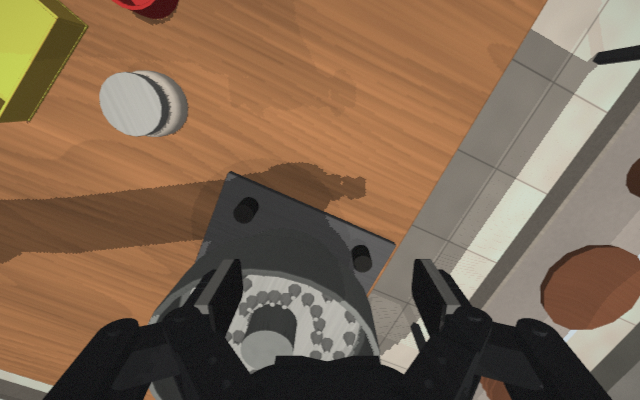

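The scene view shows four things like the cup: the copper cup with grey cones at (221,313), the red one at (198,291), the yellow one at (197,353) and the tall copper beaker at (381,297). Stock cups sit in the crate at side (507,350). By its description the cup is the one at (221,313), which is side (336,327). The trays are steel at (288,268) and yellow at (217,239), and the one I want is steel. I'll check close crops.

```bash
python3 - <<'E'
import cv2,numpy as np
a=cv2.imread("pics/scene0.png");b=cv2.imread("pics/side0.png")
c1=cv2.resize(a[290:340,190:255],None,fx=6,fy=6,interpolation=cv2.INTER_CUBIC)
c2=cv2.resize(b[300:350,305:370],None,fx=6,fy=6,interpolation=cv2.INTER_CUBIC)
cv2.imwrite("pics/cup_crop.png",np.hstack([c1,c2]))
c1=cv2.resize(a[130:260,315:415],None,fx=4,fy=4,interpolation=cv2.INTER_CUBIC)
c2=cv2.resize(b[120:250,280:380],None,fx=4,fy=4,interpolation=cv2.INTER_CUBIC)
cv2.imwrite("pics/press_crop.png",np.hstack([c1,c2]))
c1=cv2.resize(a[225:310,240:335],None,fx=4,fy=4,interpolation=cv2.INTER_CUBIC)
c2=cv2.resize(b[230:315,280:375],None,fx=4,fy=4,interpolation=cv2.INTER_CUBIC)
cv2.imwrite("pics/tray_crop.png",np.hstack([c1,c2]))
E
```

```text
(no output)
```

View pics/cup_crop.png

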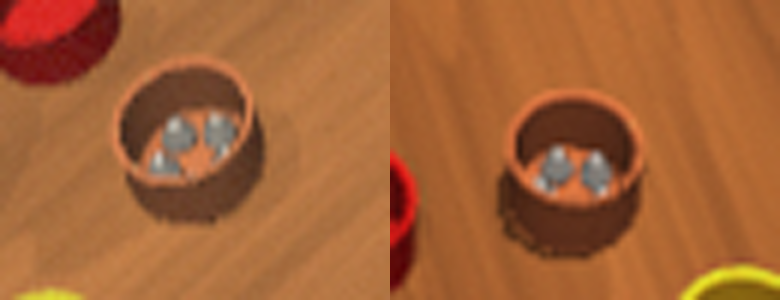

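View pics/press_crop.png

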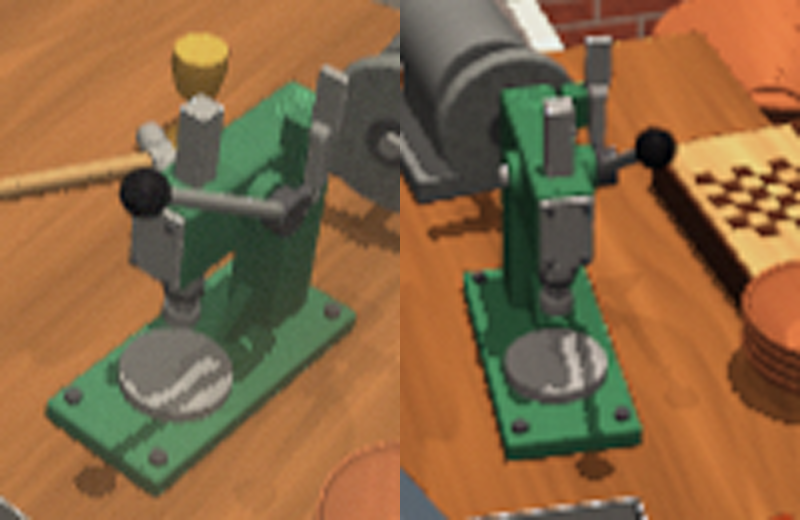

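View pics/tray_crop.png

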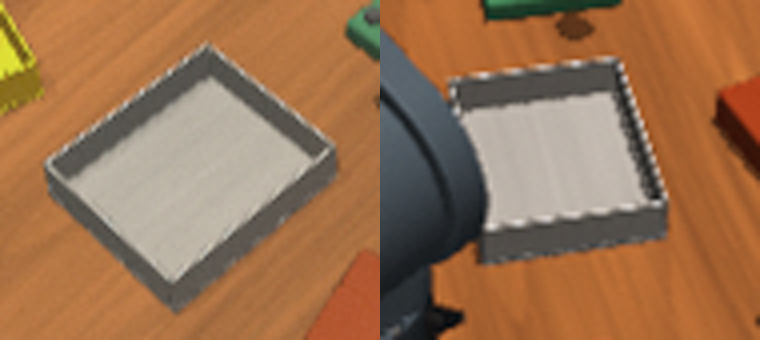

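The crops confirm the copper cup with cones in it, its rim centred at about scene (220.5,310) and side (336,325). They also show the steel tray and the press parts clearly. Next I turn these pixels into positions.

```bash
python3 - <<'E'
from h import *
S=lambda x,y:(315+x/4,130+y/4); D=lambda x,y:(280+(x-400)/4,120+y/4)
print("cup",onz("scene",220.5,310.3,42),onz("side",335.8,324.7,42),tri(("scene",220.5,310.3),("side",335.8,324.7)))
t=np.array([onz("scene",240+x/4,225+y/4,40) for x,y in [(46,163),(209,43),(338,150),(173,287)]]);print("tray",t.round(1),t.mean(0))
e=[t[1]-t[0],t[2]-t[3],t[2]-t[1],t[3]-t[0]];print([ (round(np.linalg.norm(v),1),round(np.degrees(np.arctan2(v[1],v[0])),1)) for v in e])
t=np.array([onz("side",280+(x-380)/4,230+y/4,40) for x,y in [(617,62),(665,205)]]);print("tray side",t.round(1))
print("ball",tri(("scene",*S(145,193)),("side",*D(655,148))))
print("tab",tri(("scene",*S(334,72)),("side",*D(600,40))))
print("bed",onz("scene",*S(175,370),36),onz("side",*D(555,364),36))
f=np.array([onz("scene",*S(*p),22) for p in [(48,408),(157,483),(354,318)]]);print(f.round(1))
f=np.array([onz("side",*D(*p),22) for p in [(505,447),(640,432),(465,277)]]);print(f.round(1))
print("ramtop",onz("scene",*S(203,108),297),onz("side",*D(559,105),297))
E
```

```text
cup [ 491.36361706 -360.86850601   42.        ] [ 486.53081753 -366.77027286   42.        ] (array([ 488.01259835, -360.3050366 ,   34.82024426]), [np.float64(1.3332701590614238), np.float64(1.3332701590614913)])
tray [[ 447.9 -212.7   40. ]
 [ 461.3  -55.    40. ]
 [ 602.   -70.3   40. ]
 [ 587.9 -227.5   40. ]] [ 524.78061238 -141.3744466    40.        ]
[(np.float64(158.2), np.float64(85.1)), (np.float64(157.9), np.float64(84.9)), (np.float64(141.5), np.float64(-6.2)), (np.float64(140.8), np.float64(-6.0))]
tray side [[ 592.   -79.8   40. ]
 [ 577.7 -233.4   40. ]]
ball (array([622.59440236,   5.18295776, 318.17302987]), [np.float64(1.5805750810993724), np.float64(1.5805750810993546)])
tab (array([640.88245641, 200.26037957, 307.265411  ]), [np.float64(2.684662574920749), np.float64(2.684662574920559)])
bed [585.47400024 124.35720413  36.        ] [579.56968193 112.69066449  36.        ]
[[524.7  37.7  22. ]
 [635.5  31.6  22. ]
 [660.5 280.3  22. ]]
[[512.2  32.8  22. ]
 [628.8  20.2  22. ]
 [538.6 281.4  22. ]]
ramtop [585.48969642 125.48828439 297.        ] [581.69240528 117.32109414 297.        ]
```

Both views put the cup near (490,-362) and the steel tray centre near (525,-141). The press axis is near (585,125), with its +x at about 84°. The side view is offset by roughly 8 mm, so I'll refine with the wrist camera. First I move over the cup.

```bash
cat > log.py <<'E'
import json
from h import *
s=env.observe()
open("log.jsonl","a").write(json.dumps([list(map(float,s["joints"])),list(map(float,s["position"])),np.array(s["ee_rot"]).tolist()])+"\n")
print("t",round(s["t"],2),"q",np.round(s["joints"],1).tolist(),"p",np.round(s["position"],1).tolist(),"w",round(s["width"],3))
E
python3 log.py
python3 -m handwheel '[{"travel":[3.6,-1.75,0],"rotation":[0,0,0],"claw":7.6},{"travel":[8,-3.8,0],"rotation":[0,0,0],"claw":7.6},{"travel":[12.4,-6,0],"rotation":[0,0,0],"claw":7.6},{"travel":[16.8,-8,0],"rotation":[0,0,0],"claw":7.6},{"travel":[21,-10,0],"rotation":[0,0,0],"claw":7.6},{"travel":[25.2,-12.2,0],"rotation":[0,0,0],"claw":7.6},{"travel":[28,-13.5,0],"rotation":[0,0,0],"claw":7.6},{"travel":[29,-14,0],"rotation":[0,0,0],"claw":7.6},{"travel":[29,-14,0],"rotation":[0,0,0],"claw":7.6}]' 
python3 - <<'E'
import log
from h import *
cv2.imwrite("pics/w1.png",env.get_image("wrist"))
E
```

```text
t 0.15 q [63.4, 26.9, -2.8, 87.9, 1.4, 65.4, -4.7] p [284.8, -611.5, 230.5] w 0.998
t: 1.05
position: [489.7, -361.1, 231.1]
ee_rot: [[0.905, 0.425, -0.0], [0.425, -0.905, 0.0], [0.0, -0.0, -1.0]]
contact_force: [-0.1, -0.4, 0.4]
width: 0.892
t 1.05 q [39.1, 21.0, -8.8, 97.0, 3.5, 62.3, -35.5] p [489.7, -361.1, 231.1] w 0.892
```

View pics/w1.png

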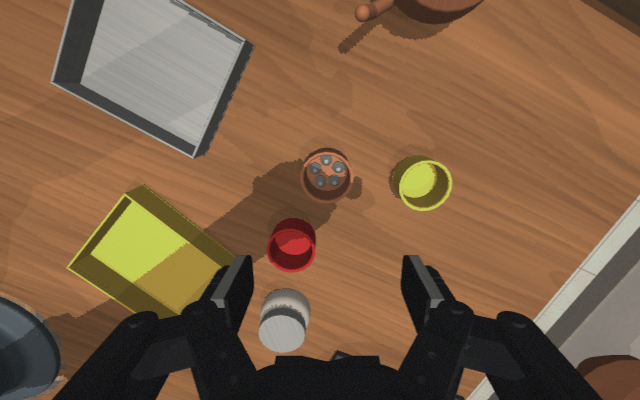

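The wrist view shows the copper cup with five cones at (327,175), red at (292,246), yellow at (425,186) and the steel tray at upper left. I'll measure these.

```bash
python3 - <<'E'
from h import *
a=cv2.imread("pics/w1.png")
c=cv2.resize(a[130:290,250:470],None,fx=3.6,fy=3.6,interpolation=cv2.INTER_CUBIC);cv2.imwrite("pics/w1c.png",c)
for n,u,v in [("cup",327,175),("red",292,246),("yel",425,186)]: print(n,onz("wrist",u,v,42).round(1))
t=np.array([onz("wrist",u,v,40) for u,v in [(53,82),(195,157),(252,43)]]);print(t.round(1))
E
```

```text
cup [ 488.5 -362.8   42. ]
red [ 388.3 -361.6   42. ]
yel [ 524.5 -470.9   42. ]
[[ 457.8  -62.4   40. ]
 [ 444.2 -219.5   40. ]
 [ 579.4 -237.6   40. ]]
```

View pics/w1c.png

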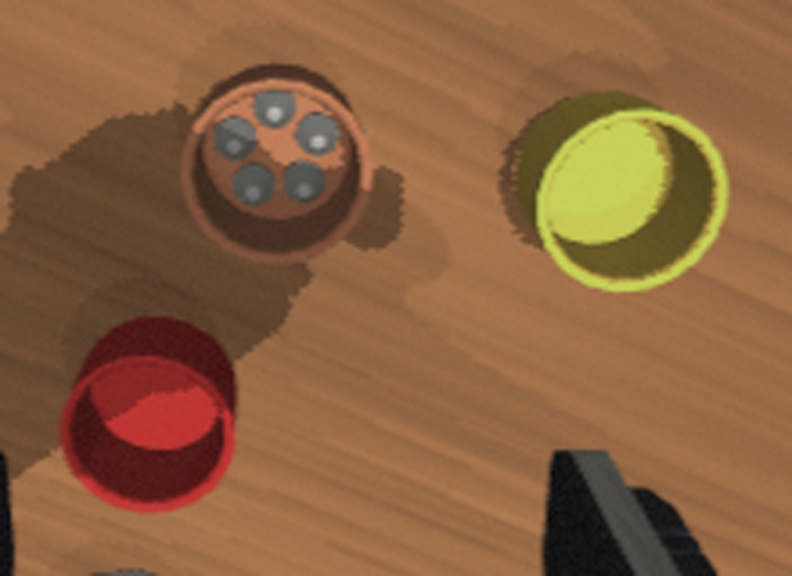

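```bash
cat > kin.py <<'E'
import json,itertools
import numpy as np
from scipy.spatial.transform import Rotation as Ro
L=[json.loads(l) for l in open("log.jsonl")]
def Rs(q,sg,g):
    q=np.array(q);r=[];R=Ro.identity()
    for i in range(7):
        R=R*Ro.from_euler("z" if i%2==0 else "y",sg[i]*q[i]+(g if i==6 else 0),degrees=True);r.append(R)
    return r
def rotfit():
    best=[]
    for sg in itertools.product([1,-1],repeat=7):
        for g in [0,90,180,-90]:
            for pre in [1]:
                e=max((Rs(q,sg,g)[-1].inv()*Ro.from_matrix(R)).magnitude() for q,p,R in L)
                best.append((np.degrees(e),sg,g))
    best.sort(key=lambda b:b[0]);return best
if __name__=="__main__":
    for b in rotfit()[:4]: print(b)
E
python3 kin.py
python3 - <<'E'
from h import *
from scipy.spatial.transform import Rotation as Ro
C=onz("wrist",326.9,177.6,42);print(C, onz("wrist",291,250.6,42))
s=env.observe();R=np.array(s["ee_rot"])
f=np.radians(60);t=np.radians(30)
z=np.array([np.cos(t)*np.cos(f),np.cos(t)*np.sin(f),-np.sin(t)]);x=np.array([np.sin(t)*np.cos(f),np.sin(t)*np.sin(f),np.cos(t)]);y=np.cross(z,x)
G=np.c_[x,y,z];print(G.round(3))
T=np.array([C[0],C[1],29])+24*z;print("T",T)
pre=T-130*z;print("pre",pre,"travel cm",(R.T@(pre-s["position"])/10).round(2),"rv",Ro.from_matrix(R.T@G).as_rotvec().round(4))
E
```

```text
(np.float64(2.5003545213473356e-14), (-1, 1, -1, 1, -1, 1, -1), 90)
(np.float64(0.1702156569101424), (-1, -1, -1, -1, -1, -1, -1), 90)
(np.float64(7.015877072070169), (-1, 1, -1, 1, 1, 1, -1), 90)
(np.float64(7.05050310974709), (-1, -1, -1, -1, 1, -1, -1), 90)
[ 485.72269878 -363.94241414   42.        ] [ 381.91397497 -362.92469583   42.        ]
[[ 0.25   0.866  0.433]
 [ 0.433 -0.5    0.75 ]
 [ 0.866  0.    -0.5  ]]
T [ 496.11500363 -345.94241414   17.        ]
pre [ 439.82335238 -443.44241414   82.        ] travel cm [-7.76  5.23 14.92] rv [ 0.3196  1.0143 -0.554 ]
```

```bash

python3 -m handwheel '[{"travel":[-0.5,0.3,1],"rotation":[0.03,0.1,-0.055],"claw":7.6},{"travel":[-1.5,1,3],"rotation":[0.064,0.203,-0.111],"claw":7.6},{"travel":[-2.5,1.7,5],"rotation":[0.1,0.32,-0.173],"claw":7.6},{"travel":[-3.5,2.4,7],"rotation":[0.14,0.44,-0.24],"claw":7.6},{"travel":[-4.5,3,9],"rotation":[0.18,0.56,-0.306],"claw":7.6},{"travel":[-5.5,3.7,11],"rotation":[0.217,0.68,-0.372],"claw":7.6},{"travel":[-6.5,4.4,13],"rotation":[0.255,0.8,-0.437],"claw":7.6},{"travel":[-7.4,5,14.5],"rotation":[0.29,0.92,-0.503],"claw":7.6},{"travel":[-7.8,5.2,14.9],"rotation":[0.32,1.014,-0.554],"claw":7.6},{"travel":[-7.8,5.2,14.9],"rotation":[0.32,1.014,-0.554],"claw":7.6}]'
cat >> kin.py <<'E'
SG=(-1,1,-1,1,-1,1,-1);G=90
def mats(q):
    r=Rs(q,SG,G);c=[np.array([0,0,1.])]
    for i in (1,3,5):
        M=r[i].as_matrix();c+= [M[:,0],M[:,2]]
    return np.array(c).T
def linkfit():
    A=np.vstack([mats(q) for q,p,R in L]);b=np.concatenate([p for q,p,R in L])
    v,res,rk,sv=np.linalg.lstsq(A,b,rcond=1e-6);return v,np.abs(A@v-b).max(),rk,sv
E
python3 - <<'E'
import log
from h import *
import kin
print(kin.rotfit()[0],kin.linkfit())
cv2.imwrite("pics/w2.png",env.get_image("wrist"))
cv2.imwrite("pics/s2.png",env.get_image("scene"))
E
```

```text
t: 2.1
position: [434.3, -446.9, 75.4]
ee_rot: [[0.259, 0.861, 0.437], [0.426, -0.508, 0.749], [0.867, -0.008, -0.499]]
contact_force: [-0.9, -0.5, -0.9]
width: 0.891
t 2.1 q [80.7, 55.4, -29.3, 86.3, -28.7, 75.9, 41.1] p [434.3, -446.9, 75.4] w 0.891
(np.float64(3.875842257038146e-14), (-1, 1, -1, 1, -1, 1, -1), 90) (array([148.74078242, 149.63017278, 655.31120577, -95.53876772,
       171.06062959, -44.66185469, 467.9012689 ]), np.float64(24.390689927063534), np.int32(7), array([3.38520132, 2.97701976, 0.73045643, 0.30591976, 0.20109179,
       0.091187  , 0.0431156 ]))
```

View pics/w2.png

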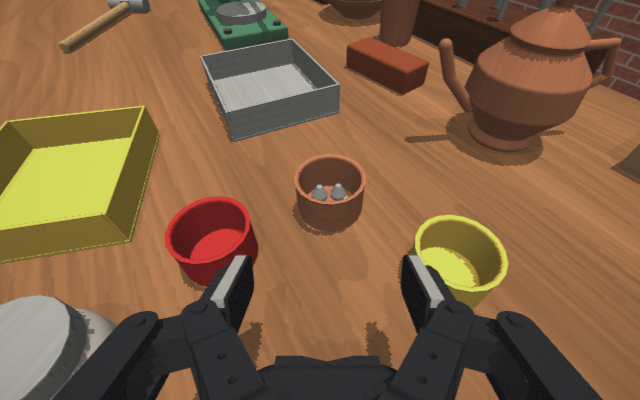

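View pics/s2.png

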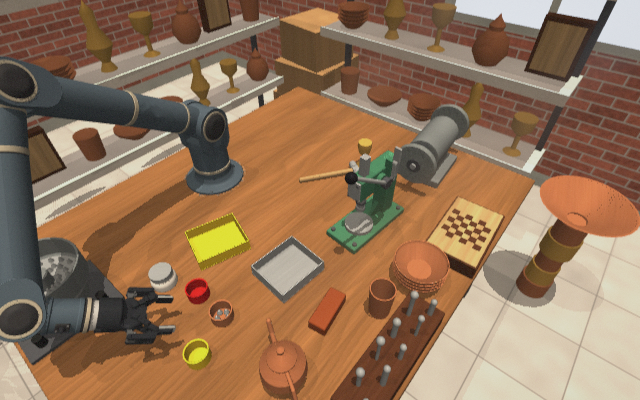

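The wrist view shows the cup straight ahead at (330,180), with red at (212,240) to the left and yellow at (460,255) to the right, and both look clear of the fingers' path. I'll let the arm settle, then re-measure.

```bash

python3 -m handwheel '[{"travel":[0,0,0],"rotation":[0,0,0],"claw":7.6}]'
python3 - <<'E'
import log
from h import *
im=env.get_image("wrist");cv2.imwrite("pics/w3.png",im)
hsv=cv2.cvtColor(im,cv2.COLOR_BGR2HSV)
cv2.imwrite("pics/w3c.png",cv2.resize(im[140:250,270:390],None,fx=5,fy=5,interpolation=cv2.INTER_CUBIC))
s=env.observe();R=np.array(s["ee_rot"])
C=onz("wrist",330.5,180.5,42);print(C)
z=R[:,2]
T=np.array([C[0],C[1],29])+24*z;print("T",T,"travel",(R.T@(T-s["position"])/10).round(2))
E
```

```text
t: 2.3
position: [440.7, -442.3, 84.3]
ee_rot: [[0.249, 0.866, 0.433], [0.435, -0.499, 0.749], [0.865, 0.002, -0.501]]
contact_force: [0.6, 1.7, 0.3]
width: 0.891
t 2.3 q [80.3, 54.7, -29.7, 86.5, -28.8, 75.9, 41.1] p [440.7, -442.3, 84.3] w 0.891
[ 495.37003825 -353.5236169    42.        ]
T [ 505.75031559 -335.5410001    16.96358296] travel [ 0.39  0.28 14.18]
```

View pics/w3c.png

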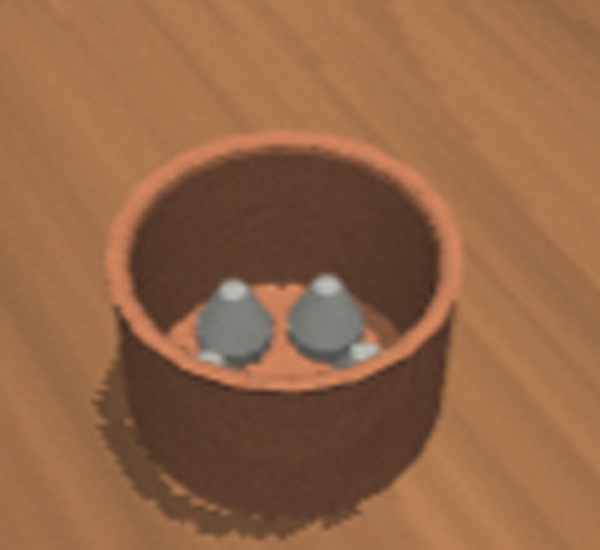

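```bash

python3 - <<'E'
from h import *
s=env.observe();R=np.array(s["ee_rot"]);z=R[:,2]
P=lambda x,y:onz("wrist",270+x/5,140+y/5,42)
a,b,l,r=P(285,130),P(285,390),P(106,255),P(463,255)
print(a,b,(a+b)/2,np.linalg.norm(a-b)); print(l,r,(l+r)/2,np.linalg.norm(l-r))
C=(a+b)/2
m=(l+r)/2
C=C+R[:,1]*(R[:,1]@(m-C))
T=np.array([C[0],C[1],29])+24*z;print(C,"T",T,"travel",(R.T@(T-s["position"])/10).round(2))
E
```

```text
[ 502.08498891 -335.68946259   42.        ] [ 471.94298661 -388.0614127    42.        ] [ 487.01398776 -361.87543765   42.        ] 60.42649635649301
[ 459.98023378 -347.79015667   42.        ] [ 512.72373948 -377.96880581   42.        ] [ 486.35198663 -362.87948124   42.        ] 60.76699973996562
[ 486.9504719  -361.83890661   41.99980155] T [ 497.33074924 -343.85628981   16.96358296] travel [-0.18 -0.03 13.19]
```

```bash

python3 -m handwheel '[{"travel":[-0.1,0,2],"rotation":[0,0,0],"claw":7.6},{"travel":[-0.2,0,4.5],"rotation":[0,0,0],"claw":7.6},{"travel":[-0.2,0,7],"rotation":[0,0,0],"claw":7.6},{"travel":[-0.2,0,9.5],"rotation":[0,0,0],"claw":7.6},{"travel":[-0.2,0,11.5],"rotation":[0,0,0],"claw":7.6},{"travel":[-0.2,0,12.7],"rotation":[0,0,0],"claw":7.6},{"travel":[-0.2,0,13.2],"rotation":[0,0,0],"claw":7.6},{"travel":[-0.2,0,13.2],"rotation":[0,0,0],"claw":7.6}]'
python3 - <<'E'
import log
from h import *
im=env.get_image("wrist");cv2.imwrite("pics/w4.png",im)
E
```

```text
t: 3.15
position: [499.8, -342.4, 19.3]
ee_rot: [[0.245, 0.867, 0.433], [0.433, -0.498, 0.752], [0.868, 0.004, -0.497]]
contact_force: [2.1, -0.2, 6.6]
width: 0.894
t 3.15 q [75.2, 57.7, -32.2, 95.2, -32.1, 61.8, 43.6] p [499.8, -342.4, 19.3] w 0.894
```

View pics/w4.png

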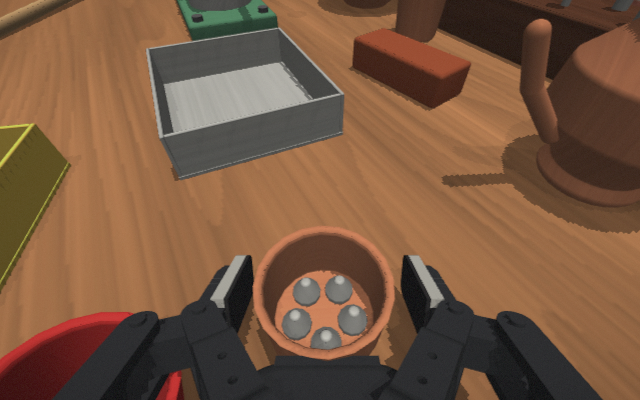

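The cup sits between the pads, its rim spanning 254 to 394. I close the gripper.

```bash

python3 -m handwheel '[{"travel":[0,0,0],"rotation":[0,0,0],"claw":5.5},{"travel":[0,0,0],"rotation":[0,0,0],"claw":5.5},{"travel":[0,0,0],"rotation":[0,0,0],"claw":5.5},{"travel":[0,0,0],"rotation":[0,0,0],"claw":5.5},{"travel":[0,0,0],"rotation":[0,0,0],"claw":5.5},{"travel":[0,0,0],"rotation":[0,0,0],"claw":5.5}]' 60
python3 - <<'E'
import log
from h import *
im=env.get_image("wrist");cv2.imwrite("pics/w5.png",im)
E
```

```text
t: 3.8
position: [498.6, -343.7, 19.0]
ee_rot: [[0.245, 0.867, 0.433], [0.434, -0.498, 0.751], [0.867, 0.004, -0.498]]
contact_force: [0.2, -0.1, 7.8]
width: 0.71
t 3.8 q [75.2, 57.7, -32.2, 95.1, -32.0, 61.8, 43.7] p [498.6, -343.7, 19.0] w 0.71
```

View pics/w5.png

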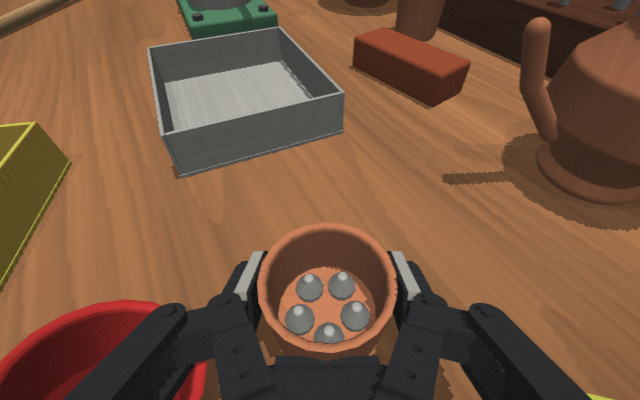

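```bash

python3 - <<'E'
from h import *
s=env.observe();R=np.array(s["ee_rot"])
P=lambda x,y:onz("wrist",x,y,42)
a,b,l,r=P(327,225),P(327,352),P(257,286),P(397,286)
print((a+b)/2,np.linalg.norm(a-b),(l+r)/2,np.linalg.norm(l-r))
C=(a+b)/2; O=np.array([C[0],C[1],0]); print("cup origin in tool",R.T@(O-s["position"]))
O=np.array([487,-362,0]); print("alt",R.T@(O-s["position"]))
E
python3 -m handwheel '[{"travel":[0.4,0,-0.25],"rotation":[0,0,0],"claw":5.5},{"travel":[1.7,0,-1],"rotation":[0,0,0],"claw":5.5},{"travel":[2.6,0,-1.5],"rotation":[0,0,0],"claw":5.5},{"travel":[2.6,0,-1.5],"rotation":[0,0,0],"claw":5.5},{"travel":[2.6,0,-1.5],"rotation":[0,0,0],"claw":5.5}]'
python3 - <<'E'
import log
from h import *
im=env.get_image("wrist");cv2.imwrite("pics/w6.png",im)
import kin
v=kin.linkfit();print(v)
E
```

```text
[ 487.25336387 -362.79896917   42.        ] 58.38438761382537 [ 485.67762363 -365.59720492   42.        ] 59.88247010527142
cup origin in tool [-27.61075104  -0.42571491  -9.83764065]
alt [-27.32626752  -1.0432803   -9.34751097]
t: 4.35
position: [496.6, -344.7, 45.0]
ee_rot: [[0.249, 0.866, 0.433], [0.434, -0.5, 0.75], [0.866, 0.001, -0.501]]
contact_force: [-0.7, 0.6, -3.1]
width: 0.714
t 4.35 q [75.7, 55.4, -32.6, 95.5, -32.4, 63.2, 42.2] p [496.6, -344.7, 45.0] w 0.714
(array([242.77447134, 125.58243579, 601.49776164,  11.31160538,
       421.11650342,  85.58268277, 321.67285638]), np.float64(32.0980692554179), np.int32(7), array([5.07116583, 4.51786633, 1.58338784, 0.4904224 , 0.26426432,
       0.1921431 , 0.13332362]))
```

View pics/w6.png

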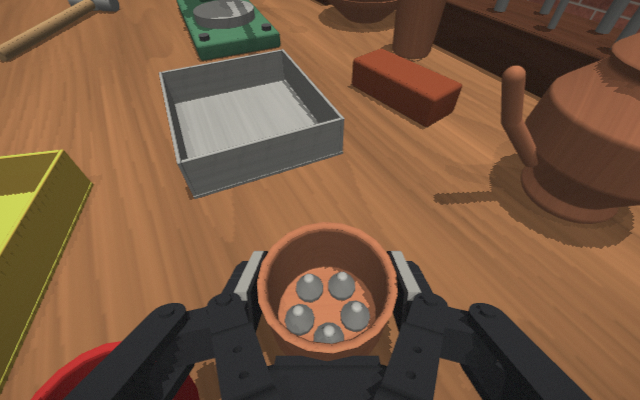

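```bash

python3 - <<'E'
import kin,numpy as np
L=kin.L
def build(names):
    A=[];b=[]
    for q,p,R in L:
        r=[m.as_matrix() for m in kin.Rs(q,kin.SG,kin.G)]
        A.append(np.array([[0,0,1.]]+[r[i][:,k] for i,k in names]).T);b.append(p)
    return np.vstack(A),np.concatenate(b)
for names in [[(1,2),(3,2),(5,2)],[(1,2),(2,0),(3,0),(3,2),(5,0),(5,2)],[(1,2),(2,0),(3,0),(3,2),(4,0),(5,0),(5,2)],[(0,1),(1,2),(2,1),(3,2),(4,1),(5,2)],[(0,0),(1,2),(2,0),(3,2),(4,0),(5,2)]]:
    A,b=build(names);v=np.linalg.lstsq(A,b,rcond=1e-5)[0];print(names,v.round(1),np.abs(A@v-b).max().round(2))
E
```

```text
[(1, 2), (3, 2), (5, 2)] [218.6 517.4 466.  247.1] 42.61
[(1, 2), (2, 0), (3, 0), (3, 2), (5, 0), (5, 2)] [219.3 498.8  14.9 -16.9 459.6   7.7 243. ] 41.63
[(1, 2), (2, 0), (3, 0), (3, 2), (4, 0), (5, 0), (5, 2)] [ 218.4  656.1   18.8  140.2  457.2 -132.5   57.2  365.7] 43.57
[(0, 1), (1, 2), (2, 1), (3, 2), (4, 1), (5, 2)] [ 2.377e+02 -2.640e+01  5.542e+02 -1.540e+01  4.668e+02 -4.000e-01
  3.060e+02] 0.0
[(0, 0), (1, 2), (2, 0), (3, 2), (4, 0), (5, 2)] [232.4  36.6 487.3  -9.9 452.4 -18.4 273.3] 33.17
```

The cup lifted cleanly with all five cones still inside. The joint and pose samples now give an exact kinematic fit, so I'll use it to plan the tipping and the placing pose.

```bash

cat > ik.py <<'E'
import numpy as np, kin
from scipy.optimize import least_squares
from scipy.spatial.transform import Rotation as Ro
names=[(0,1),(1,2),(2,1),(3,2),(4,1),(5,2)]
def _fit():
    A=[];b=[]
    for q,p,R in kin.L:
        r=[m.as_matrix() for m in kin.Rs(q,kin.SG,kin.G)]
        A.append(np.array([[0,0,1.]]+[r[i][:,k] for i,k in names]).T);b.append(p)
    return np.linalg.lstsq(np.vstack(A),np.concatenate(b),rcond=1e-5)[0]
V=_fit()
lo=np.array([-148.3,-19.14,-79.39,5.75,-59.74,12.07,-152.46]);hi=np.array([148.3,114.17,73.82,140.21,239.74,113.84,152.46])
def fk(q):
    r=[m.as_matrix() for m in kin.Rs(q,kin.SG,kin.G)]
    A=np.array([[0,0,1.]]+[r[i][:,k] for i,k in names]).T
    return A@V,r[-1]
def ik(p,R,q0):
    Rr=Ro.from_matrix(R);q0=np.clip(q0,lo+1,hi-1)
    def f(q):
        P,M=fk(q);return np.r_[(P-p)/1.0,(Rr.inv()*Ro.from_matrix(M)).as_rotvec()*200,(q-q0)*0.01]
    s=least_squares(f,q0,bounds=(lo,hi))
    P,M=fk(s.x);return s.x,np.linalg.norm(P-p),np.degrees((Rr.inv()*Ro.from_matrix(M)).magnitude())
CUP=np.array([-27.5,-0.5,-9.6])   # cup origin in tool
def toolR(az,tilt):
    f=np.radians(az);t=np.radians(tilt)
    z=np.array([np.cos(t)*np.cos(f),np.cos(t)*np.sin(f),-np.sin(t)]);x=np.array([np.sin(t)*np.cos(f),np.sin(t)*np.sin(f),np.cos(t)])
    return np.c_[x,np.cross(z,x),z]
E
python3 - <<'E'
from ik import *
from h import env,onz,proj
s=env.observe();q=np.array(s["joints"],float);print(V.round(1),fk(q)[0]-s["position"])
for n,u,v,z in [("teapot",283,372,50),("wax",327,310,35),("beaker",381,297,50),("polish",162,277,50),("ytray",217,239,40),("hammerend",303,181,10)]: print(n,onz("scene",u,v,z).round(0))
margin=lambda q:np.minimum(q-lo,hi-q).min()
mid=np.array([522,-146.])
# bed placement
print("bed")
for az in (75,84,94):
    R=toolR(az,30);p=np.array([585,125,37.])-R@CUP
    x=ik(p,R,q);print(az,x[0].round(0),x[1].round(2),x[2].round(2),"m",margin(x[0]).round(1))
print("tip")
for az in (30,60,90,110):
    R0=toolR(az,30);h=np.array([np.cos(np.radians(az)),np.sin(np.radians(az)),0])
    for sg in (1,-1):
        qq=q.copy();out=[]
        for al in (0,30,60,90,125):
            R=Ro.from_rotvec(sg*np.radians(al)*h).as_matrix()@R0
            cup=np.array([mid[0],mid[1],150.])  # cup centre mid height
            p=cup-R@(CUP+21*(R0.T@np.array([0,0,1.])))
            qq,e,er=ik(p,R,qq)
            out.append((round(e,1),round(er,1)))
        print(az,sg,qq.round(0),out,"m",margin(qq).round(1))
E
```

```text
[ 2.377e+02 -2.640e+01  5.542e+02 -1.540e+01  4.668e+02 -4.000e-01
  3.060e+02] [ 1.13686838e-13 -4.54747351e-13 -1.49213975e-13]
teapot [ 726. -371.   50.]
wax [ 700. -181.   35.]
beaker [791. -68.  50.]
polish [ 291. -401.   50.]
ytray [ 292. -212.   40.]
hammerend [292. 185.  10.]
bed
75 [ 46.  57. -53. 115. -48.  25.  41.] 0.0 0.0 m 12.1
84 [ 42.  55. -48. 110. -41.  36.  38.] 0.0 0.0 m 18.9
94 [ 38.  56. -44. 105. -33.  46.  36.] 0.0 0.0 m 26.3
tip
30 1 [ 80.  76. -52. 113. -60.  63. -55.] [(np.float64(4.4), np.float64(3.6)), (np.float64(0.0), np.float64(0.0)), (np.float64(0.0), np.float64(0.0)), (np.float64(0.0), np.float64(0.0)), (np.float64(0.0), np.float64(0.0))] m 0.0
30 -1 [109. 114. -79. 127.  -6.  12. 152.] [(np.float64(4.4), np.float64(3.6)), (np.float64(20.7), np.float64(16.6)), (np.float64(35.1), np.float64(28.4)), (np.float64(38.6), np.float64(31.3)), (np.float64(53.1), np.float64(25.3))] m 0.0
60 1 [ 52.  65. -24.  96. -56. 101. -61.] [(np.float64(0.0), np.float64(0.0)), (np.float64(0.0), np.float64(0.0)), (np.float64(0.0), np.float64(0.0)), (np.float64(0.0), np.flo
[... 512 characters left out ...]
0
90 -1 [ 91. 101. -79. 108. -14.  51. 144.] [(np.float64(0.0), np.float64(0.0)), (np.float64(0.0), np.float64(0.0)), (np.float64(0.0), np.float64(0.0)), (np.float64(0.0), np.float64(0.0)), (np.float64(0.0), np.float64(0.0))] m 0.0
110 1 [  59.   96.  -79.   76.   -9.  114. -117.] [(np.float64(0.0), np.float64(0.0)), (np.float64(0.0), np.float64(0.0)), (np.float64(0.0), np.float64(0.0)), (np.float64(13.0), np.float64(7.3)), (np.float64(9.6), np.float64(5.5))] m 0.0
110 -1 [ 82.  97. -78.  97. -13.  73. 139.] [(np.float64(0.0), np.float64(0.0)), (np.float64(0.0), np.float64(0.0)), (np.float64(0.0), np.float64(0.0)), (np.float64(0.0), np.float64(0.0)), (np.float64(0.0), np.float64(0.0))] m 1.2
```

```bash

python3 - <<'E'
from ik import *
from h import env
s=env.observe();q=np.array(s["joints"],float)
margin=lambda q:np.minimum(q-lo,hi-q).min()
mid=np.array([522,-146.]);res=[]
for az in (40,60,80):
  R0=toolR(az,30);h=np.array([np.cos(np.radians(az)),np.sin(np.radians(az)),0])
  cz=R0.T@np.array([0,0,1.])
  for psi in (-40,-20,0,20,40):
    qq=q.copy();ok=0;mm=99
    for k in (0,.2,.4,.6,.8,1):
        R=Ro.from_rotvec(np.radians(123)*k*h).as_matrix()@Ro.from_rotvec([0,0,np.radians(psi)*k]).as_matrix()@R0
        p=np.array([mid[0],mid[1],140.])-R@(CUP+21*cz)
        qq,e,er=ik(p,R,qq);ok=max(ok,e,er);mm=min(mm,margin(qq))
    print(az,psi,qq.round(0),"err",round(ok,1),"m",mm.round(1),"toolz",R[:,2].round(2),"x",R[:,0].round(2),"tcp",p.round(0))
E
```

```text
40 -40 [ 52.  53. -23.  97. -45.  86. -85.] err 0.0 m 0.0 toolz [ 0.04  0.98 -0.19] x [ 0.65 -0.18 -0.74] tcp [ 529. -128.  129.]
40 -20 [ 60.  59. -30. 103. -54.  82. -70.] err 0.0 m 0.0 toolz [0.25 0.97 0.02] x [ 0.77 -0.18 -0.62] tcp [ 534. -128.  134.]
40 0 [ 69.  69. -39. 106. -60.  79. -55.] err 0.0 m 0.0 toolz [0.39 0.88 0.27] x [ 0.85 -0.23 -0.47] tcp [ 538. -130.  141.]
40 20 [ 77.  84. -51. 108. -60.  74. -43.] err 0.0 m 0.0 toolz [0.46 0.72 0.52] x [ 0.89 -0.33 -0.33] tcp [ 539. -134.  147.]
40 40 [ 79.  99. -58. 108. -60.  75. -31.] err 0.0 m 0.0 toolz [0.43 0.52 0.74] x [ 0.87 -0.44 -0.2 ] tcp [ 539. -139.  153.]
60 -40 [ 39.  55. -13.  87. -38. 102. -81.] err 0.0 m 11.6 toolz [-0.29  0.94 -0.19] x [ 0.67  0.06 -0.74] tcp [ 522. -127.  129.]
60 -20 [ 46.  59. -18.  91. -47. 101. -71.] err 0.0 m 12.6 toolz [-0.1   1.    0.02] x [ 0.78  0.09 -0.62] tcp [ 527. -125.  134.]
60 0 [ 52.  65. -23.  95. -56. 101. -59.] err 0.0 m 4.1 toolz [0.07 0.96 0.27] x [ 0.88  0.07 -0.47] tcp [ 531. -126.  141.]
60 20 [ 60.  75. -34.  98. -60.  99. -50.] err 0.0 m 0.0 toolz [0.18 0.83 0.52] x [ 0.94 -0.   -0.33] tcp [ 534. -129.  147.]
60 40 [ 67.  89. -48. 100. -60.  95. -43.] err 0.0 m 0.0 toolz [0.23 0.63 0.74] x [ 0.97 -0.12 -0.2 ] tcp [ 536. -134.  153.]
80 -40 [ 31.  59. -11.  79. -27. 114. -76.] err 0.0 m 0.0 toolz [-0.6   0.78 -0.19] x [ 0.61  0.28 -0.74] tcp [ 515. -128.  129.]
80 -20 [ 38.  63. -17.  81. -37. 114. -71.] err 0.0 m 0.0 toolz [-0.43  0.9   0.02] x [ 0.71  0.35 -0.62] tcp [ 520. -125.  134.]
80 0 [ 45.  68. -22.  85. -46. 114. -66.] err 0.0 m 0.0 toolz [-0.26  0.93  0.27] x [ 0.8   0.37 -0.47] tcp [ 524. -124.  141.]
80 20 [ 50.  74. -29.  89. -53. 114. -59.] err 0.0 m 0.0 toolz [-0.11  0.85  0.52] x [ 0.89  0.32 -0.33] tcp [ 528. -126.  147.]
80 40 [ 57.  84. -40.  92. -58. 110. -54.] err 0.0 m 0.0 toolz [0.   0.67 0.74] x [ 0.95  0.22 -0.2 ] tcp [ 531. -130.  153.]
```

```bash

python3 - <<'E'
from ik import *
from h import env
s=env.observe();R=np.array(s["ee_rot"]);p=np.array(s["position"])
print("cup mid now",p+R@(CUP+21*(R.T@[0,0,1])))
mid=np.array([490,-120,125.])
d=mid-(p+R@(CUP+21*(R.T@[0,0,1])))
print(d,"up8cm",(R.T@[0,0,8.]).round(2),"total",(R.T@d/10).round(2))
E
```

```text
cup mid now [ 484.95604374 -363.49218434   46.48907305]
[  5.04395626 243.49218434  78.51092695] up8cm [ 6.93  0.   -4.  ] total [ 17.48 -11.73  14.55]
```

```bash

python3 -m handwheel '[{"travel":[2,0,-1.2],"rotation":[0,0,0],"claw":5.5},{"travel":[5,0,-2.9],"rotation":[0,0,0],"claw":5.5},{"travel":[7.2,-0.6,-3],"rotation":[0,0,0],"claw":5.5},{"travel":[9,-2.6,0],"rotation":[0,0,0],"claw":5.5},{"travel":[10.9,-4.6,3.3],"rotation":[0,0,0],"claw":5.5},{"travel":[12.8,-6.6,6.6],"rotation":[0,0,0],"claw":5.5},{"travel":[14.7,-8.6,9.8],"rotation":[0,0,0],"claw":5.5},{"travel":[16.3,-10.4,12.5],"rotation":[0,0,0],"claw":5.5},{"travel":[17.2,-11.4,14],"rotation":[0,0,0],"claw":5.5},{"travel":[17.5,-11.7,14.5],"rotation":[0,0,0],"claw":5.5}]'
python3 -m handwheel '[{"travel":[0,0,0],"rotation":[0,0,0],"claw":5.5},{"travel":[0,0,0],"rotation":[0,0,0],"claw":5.5}]'
python3 - <<'E'
import log
from ik import *
from h import env
s=env.observe();R0=np.array(s["ee_rot"]);p=np.array(s["position"]);cz=R0.T@[0,0,1];q=np.array(s["joints"],float)
mid=p+R0@(CUP+21*cz);print("mid",mid)
h=np.array([np.cos(np.radians(60)),np.sin(np.radians(60)),0])
Rt=lambda tip,psi:Ro.from_rotvec(np.radians(tip)*h).as_matrix()@Ro.from_rotvec([0,0,np.radians(psi)]).as_matrix()@R0
full=Ro.from_matrix(R0.T@Rt(123,-30)).as_rotvec();print("full",full.round(3),np.degrees(np.linalg.norm(full)))
mid1=np.array([490,-122,122.]);qq=q
for k in range(1,21):
    f=k/20;rv=full*f;R=R0@Ro.from_rotvec(rv).as_matrix()
    pt=(mid*(1-f)+mid1*f)-R@(CUP+21*cz);qq,e,er=ik(pt,R,qq)
    c=R@cz
    print(k,"rv",rv.round(3),"tr",(R0.T@(pt-p)/10).round(2),"tip",np.degrees(np.arccos(c[2])).round(0),"e",round(e,1),np.minimum(qq-lo,hi-qq).min().round(0))
E
```

```text
t: 5.4
position: [500.6, -98.3, 124.0]
ee_rot: [[0.249, 0.868, 0.429], [0.432, -0.496, 0.753], [0.867, -0.002, -0.498]]
contact_force: [-0.2, -0.1, -2.2]
width: 0.711
t: 5.6
position: [502.4, -103.5, 123.5]
ee_rot: [[0.251, 0.865, 0.435], [0.433, -0.502, 0.749], [0.866, 0.001, -0.5]]
contact_force: [0.6, 0.2, -2.8]
width: 0.711
t 5.6 q [72.4, 42.3, -45.9, 120.5, -48.4, 43.4, 44.4] p [502.4, -103.5, 123.5] w 0.711
mid [ 490.93252563 -122.32271293  125.45553059]
full [ 0.781 -0.565  1.959] 125.10960766584411
1 rv [ 0.039 -0.028  0.098] tr [-0.08  0.    0.04] tip 6.0 e 0.0 13.0
2 rv [ 0.078 -0.057  0.196] tr [-0.16  0.    0.07] tip 12.0 e 0.0 15.0
3 rv [ 0.117 -0.085  0.294] tr [-0.24 -0.01  0.1 ] tip 19.0 e 0.0 16.0
4 rv [ 0.156 -0.113  0.392] tr [-0.32 -0.03  0.13] tip 25.0 e 0.0 18.0
5 rv [ 0.195 -0.141  0.49 ] tr [-0.39 -0.05  0.16] tip 31.0 e 0.0 19.0
6 rv [ 0.234 -0.17   0.588] tr [-0.47 -0.08  0.18] tip 37.0 e 0.0 21.0
7 rv [ 0.273 -0.198  0.686] tr [-0.55 -0.12  0.2 ] tip 43.0 e 0.0 22.0
8 rv [ 0.312 -0.226  0.784] tr [-0.62 -0.16  0.22] tip 50.0 e 0.0 22.0
9 rv [ 0.352 -0.254  0.882] tr [-0.68 -0.21  0.24] tip 56.0 e 0.0 23.0
10 rv [ 0.391 -0.283  0.98 ] tr [-0.75 -0.27  0.25] tip 62.0 e 0.0 23.0
11 rv [ 0.43  -0.311  1.078] tr [-0.8  -0.33  0.26] tip 68.0 e 0.0 24.0
12 rv [ 0.469 -0.339  1.175] tr [-0.86 -0.39  0.27] tip 74.0 e 0.0 23.0
13 rv [ 0.508 -0.367  1.273] tr [-0.9  -0.46  0.27] tip 80.0 e 0.0 23.0
14 rv [ 0.547 -0.396  1.371] tr [-0.94 -0.52  0.27] tip 87.0 e 0.0 23.0
15 rv [ 0.586 -0.424  1.469] tr [-0.98 -0.59  0.26] tip 93.0 e 0.0 22.0
16 rv [ 0.625 -0.452  1.567] tr [-1.   -0.67  0.26] tip 99.0 e 0.0 21.0
17 rv [ 0.664 -0.481  1.665] tr [-1.02 -0.74  0.25] tip 105.0 e 0.0 21.0
18 rv [ 0.703 -0.509  1.763] tr [-1.04 -0.81  0.24] tip 111.0 e 0.0 19.0
19 rv [ 0.742 -0.537  1.861] tr [-1.04 -0.88  0.22] tip 117.0 e 0.0 17.0
20 rv [ 0.781 -0.565  1.959] tr [-1.04 -0.94  0.2 ] tip 123.0 e 0.0 15.0
```

```bash

python3 -m handwheel '[{"travel":[-0.05,0,0.03],"rotation":[0.02,-0.014,0.05],"claw":5.5},{"travel":[-0.12,0,0.06],"rotation":[0.06,-0.042,0.15],"claw":5.5},{"travel":[-0.24,-0.01,0.1],"rotation":[0.117,-0.085,0.294],"claw":5.5},{"travel":[-0.36,-0.04,0.15],"rotation":[0.175,-0.127,0.44],"claw":5.5},{"travel":[-0.47,-0.08,0.18],"rotation":[0.234,-0.17,0.588],"claw":5.5},{"travel":[-0.58,-0.14,0.21],"rotation":[0.29,-0.212,0.735],"claw":5.5},{"travel":[-0.68,-0.21,0.24],"rotation":[0.352,-0.254,0.882],"claw":5.5},{"travel":[-0.78,-0.3,0.26],"rotation":[0.41,-0.297,1.03],"claw":5.5},{"travel":[-0.86,-0.39,0.27],"rotation":[0.469,-0.339,1.175],"claw":5.5},{"travel":[-0.9,-0.46,0.27],"rotation":[0.508,-0.367,1.273],"claw":5.5}]'
python3 log.py
python3 - <<'E'
from h import *
from ik import CUP
s=env.observe();R=np.array(s["ee_rot"]);p=np.array(s["position"])
cz=np.array([.866,0,-.5]);print("mid",p+R@(CUP+21*cz),"c",R@cz)
E
```

```text
t: 6.6
position: [497.7, -103.0, 114.4]
ee_rot: [[0.994, 0.05, -0.097], [0.109, -0.417, 0.902], [0.005, -0.908, -0.42]]
contact_force: [0.8, -0.4, -2.4]
width: 0.712
t 6.6 q [46.0, 46.5, -20.0, 100.7, -36.6, 80.6, -35.2] p [497.7, -103.0, 114.4] w 0.712
mid [ 490.34286057 -121.9109438   123.21860852] c [ 0.90932982 -0.35662638  0.21422628]
```

```bash

python3 - <<'E'
from ik import *
rv=np.array([.0391,-.0283,.098])
R13=Ro.from_rotvec(rv*13).as_matrix()
T={13:(-.9,-.46,.27),15:(-.98,-.59,.26),17:(-1.02,-.74,.25),18:(-1.04,-.81,.24),20:(-1.04,-.94,.2)}
for k in T: print(k,(R13.T@(np.array(T[k])-T[13])).round(2),(rv*(k-13)).round(3))
E
```

```text
13 [0. 0. 0.] [ 0. -0.  0.]
15 [-0.13  0.05  0.06] [ 0.078 -0.057  0.196]
17 [-0.27  0.05  0.14] [ 0.156 -0.113  0.392]
18 [-0.33  0.06  0.17] [ 0.196 -0.142  0.49 ]
20 [-0.46  0.02  0.2 ] [ 0.274 -0.198  0.686]
```

```bash

python3 -m handwheel '[{"travel":[-0.06,0.02,0.03],"rotation":[0.039,-0.028,0.098],"claw":5.5},{"travel":[-0.13,0.05,0.06],"rotation":[0.078,-0.057,0.196],"claw":5.5},{"travel":[-0.17,0.05,0.08],"rotation":[0.098,-0.071,0.245],"claw":5.5},{"travel":[-0.2,0.05,0.1],"rotation":[0.117,-0.085,0.294],"claw":5.5},{"travel":[-0.24,0.05,0.12],"rotation":[0.137,-0.099,0.343],"claw":5.5},{"travel":[-0.27,0.05,0.14],"rotation":[0.156,-0.113,0.392],"claw":5.5},{"travel":[-0.3,0.05,0.16],"rotation":[0.176,-0.127,0.441],"claw":5.5},{"travel":[-0.33,0.06,0.17],"rotation":[0.196,-0.142,0.49],"claw":5.5},{"travel":[-0.4,0.04,0.19],"rotation":[0.235,-0.17,0.588],"claw":5.5},{"travel":[-0.46,0.02,0.2],"rotation":[0.274,-0.198,0.686],"claw":5.5}]'
python3 log.py
python3 -m handwheel '[{"travel":[0,0,0],"rotation":[0,0,0],"claw":5.5},{"travel":[0,0,0],"rotation":[0,0,0],"claw":5.5},{"travel":[0,0,0],"rotation":[0,0,0],"claw":5.5},{"travel":[0,0,0],"rotation":[0,0,0],"claw":5.5}]'
python3 - <<'E'
from h import *
for n in ("scene","wrist"): cv2.imwrite(f"pics/{n}7.png",env.get_image(n))
a=cv2.imread("pics/scene7.png");cv2.imwrite("pics/scene7c.png",cv2.resize(a[180:340,180:360],None,fx=4,fy=3.7,interpolation=cv2.INTER_CUBIC))
s=env.observe();print((np.array(s["ee_rot"])@[.866,0,-.5]).round(3))
E
```

```text
t: 7.6
position: [492.8, -101.6, 113.1]
ee_rot: [[0.758, -0.622, -0.197], [0.077, -0.214, 0.974], [-0.648, -0.753, -0.114]]
contact_force: [-0.4, -0.3, -1.8]
width: 0.712
t 7.6 q [41.1, 55.7, -12.9, 95.3, -42.4, 98.0, -68.6] p [492.8, -101.6, 113.1] w 0.712
t: 8.0
position: [492.3, -100.1, 114.1]
ee_rot: [[0.761, -0.618, -0.198], [0.079, -0.215, 0.973], [-0.644, -0.756, -0.115]]
contact_force: [-0.3, 0.2, -2.1]
width: 0.709
[ 0.758 -0.418 -0.501]
```

View pics/scene7c.png

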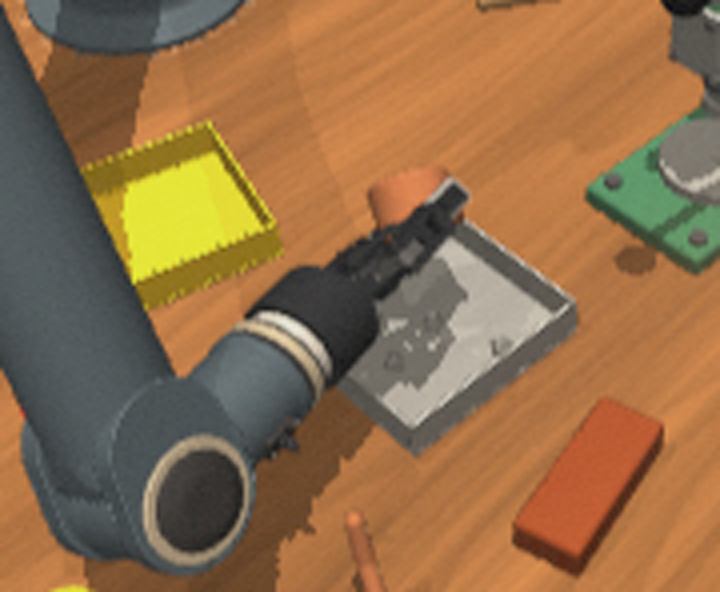

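View pics/wrist7.png

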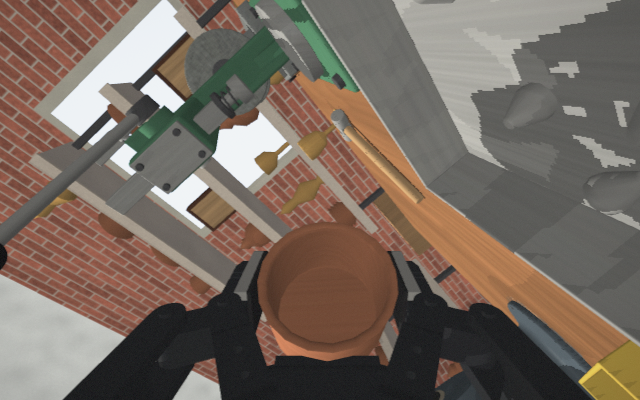

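The cup is empty: the wrist view shows its bare bottom at (327,305), and cones are visible on the tray floor. Next I turn it upright and go to a pose in front of the press.

```bash

python3 - <<'E'
from ik import *
from h import env
s=env.observe();R0=np.array(s["ee_rot"]);p=np.array(s["position"]);q=np.array(s["joints"],float)
cz=np.array([.866,0,-.5]);mid=p+R0@(CUP+21*cz);print("mid",mid)
Rt=toolR(84,30);full=Ro.from_matrix(R0.T@Rt).as_rotvec();print("full",full.round(3),np.degrees(np.linalg.norm(full)))
mid1=np.array([570,-30,105.]);qq=q;N=18
for k in range(1,N+1):
    f=k/N;rv=full*f;R=R0@Ro.from_rotvec(rv).as_matrix()
    g=min(1,max(0,(k-4)/(N-4)))
    pt=(mid*(1-g)+mid1*g+np.array([0,0,15*np.sin(np.pi*f)]))-R@(CUP+21*cz);q1=qq;qq,e,er=ik(pt,R,qq)
    c=R@cz
    print(k,"rv",rv.round(3),"tr",(R0.T@(pt-p)/10).round(2),"tip",np.degrees(np.arccos(c[2])).round(0),"e",round(e,1),np.minimum(qq-lo,hi-qq).min().round(0),np.abs(qq-q1).max().round(0))
print(qq.round(0))
E
```

```text
mid [ 489.38899721 -120.18904965  122.81072692]
full [-0.601  0.117 -2.124] 126.64756675958226
1 rv [-0.033  0.007 -0.118] tr [-0.15 -0.24 -0.04] tip 114.0 e 0.0 17.0 5.0
2 rv [-0.067  0.013 -0.236] tr [-0.3  -0.48 -0.07] tip 108.0 e 0.0 18.0 5.0
3 rv [-0.1    0.02  -0.354] tr [-0.45 -0.7  -0.1 ] tip 101.0 e 0.0 20.0 5.0
4 rv [-0.134  0.026 -0.472] tr [-0.59 -0.91 -0.13] tip 95.0 e 0.0 21.0 5.0
5 rv [-0.167  0.033 -0.59 ] tr [-0.14 -1.5   0.38] tip 88.0 e 0.0 23.0 5.0
6 rv [-0.2    0.039 -0.708] tr [ 0.32 -2.06  0.89] tip 81.0 e 0.0 25.0 5.0
7 rv [-0.234  0.046 -0.826] tr [ 0.8  -2.58  1.4 ] tip 75.0 e 0.0 26.0 5.0
8 rv [-0.267  0.052 -0.944] tr [ 1.31 -3.07  1.93] tip 68.0 e 0.0 26.0 5.0
9 rv [-0.3    0.059 -1.062] tr [ 1.84 -3.53  2.46] tip 61.0 e 0.0 27.0 5.0
10 rv [-0.334  0.065 -1.18 ] tr [ 2.4  -3.95  2.99] tip 54.0 e 0.0 27.0 6.0
11 rv [-0.367  0.072 -1.298] tr [ 2.98 -4.32  3.54] tip 48.0 e 0.0 28.0 6.0
12 rv [-0.401  0.078 -1.416] tr [ 3.58 -4.67  4.08] tip 41.0 e 0.0 28.0 6.0
13 rv [-0.434  0.085 -1.534] tr [ 4.21 -4.97  4.64] tip 34.0 e 0.0 28.0 6.0
14 rv [-0.467  0.091 -1.652] tr [ 4.85 -5.25  5.2 ] tip 27.0 e 0.0 28.0 6.0
15 rv [-0.501  0.098 -1.77 ] tr [ 5.52 -5.49  5.76] tip 20.0 e 0.0 29.0 6.0
16 rv [-0.534  0.104 -1.888] tr [ 6.2  -5.72  6.33] tip 14.0 e 0.0 29.0 6.0
17 rv [-0.567  0.111 -2.006] tr [ 6.88 -5.93  6.9 ] tip 7.0 e 0.0 29.0 6.0
18 rv [-0.601  0.117 -2.124] tr [ 7.58 -6.12  7.47] tip 0.0 e 0.0 30.0 6.0
[ 55.  51. -47. 105. -30.  53.  33.]
```

```bash

python3 -m handwheel '[{"travel":[-0.15,-0.24,-0.04],"rotation":[-0.033,0.007,-0.118],"claw":5.5},{"travel":[-0.3,-0.48,-0.07],"rotation":[-0.067,0.013,-0.236],"claw":5.5},{"travel":[-0.45,-0.7,-0.1],"rotation":[-0.1,0.02,-0.354],"claw":5.5},{"travel":[-0.6,-0.9,-0.13],"rotation":[-0.134,0.026,-0.472],"claw":5.5},{"travel":[-0.14,-1.5,0.38],"rotation":[-0.167,0.033,-0.59],"claw":5.5},{"travel":[0.3,-2.1,0.9],"rotation":[-0.2,0.039,-0.708],"claw":5.5},{"travel":[0.8,-2.6,1.4],"rotation":[-0.234,0.046,-0.826],"claw":5.5},{"travel":[1.3,-3.1,1.9],"rotation":[-0.267,0.052,-0.944],"claw":5.5},{"travel":[1.85,-3.5,2.5],"rotation":[-0.3,0.059,-1.062],"claw":5.5},{"travel":[2.4,-3.95,3],"rotation":[-0.334,0.065,-1.18],"claw":5.5}]'
cat > plan.py <<'E'
import sys
from ik import *
from h import env
def plan(mid1,Rt,N,off=21,lift=0):
    s=env.observe();R0=np.array(s["ee_rot"]);p=np.array(s["position"]);q=np.array(s["joints"],float)
    cz=np.array([.866,0,-.5]);mid=p+R0@(CUP+off*cz)
    full=Ro.from_matrix(R0.T@Rt).as_rotvec();print("mid",mid.round(1),"full",full.round(3),np.degrees(np.linalg.norm(full)).round(1));qq=q
    for k in range(1,N+1):
        f=k/N;R=R0@Ro.from_rotvec(full*f).as_matrix()
        pt=(mid*(1-f)+mid1*f)-R@(CUP+off*cz);q1=qq;qq,e,er=ik(pt,R,qq)
        print(k,"tr",(R0.T@(pt-p)/10).round(2),"rv",(full*f).round(3),"e",round(e,1),np.minimum(qq-lo,hi-qq).min().round(0),np.abs(qq-q1).max().round(0))
E
python3 - <<'E'
from plan import *
import log
plan(np.array([570,-30,105.]),toolR(84,30),8)
E
```

```text
t: 9.1
position: [528.8, -59.9, 124.9]
ee_rot: [[0.831, 0.533, -0.156], [0.349, -0.283, 0.893], [0.432, -0.797, -0.421]]
contact_force: [0.8, -0.1, -1.6]
width: 0.713
t 9.1 q [46.3, 48.6, -29.4, 97.8, -32.7, 78.3, -14.3] p [528.8, -59.9, 124.9] w 0.713
mid [523.9 -81.  129.8] full [-0.267  0.053 -0.939] 56.0
1 tr [0.58 0.33 0.6 ] rv [-0.033  0.007 -0.117] e 0.0 27.0 6.0
2 tr [1.16 0.66 1.21] rv [-0.067  0.013 -0.235] e 0.0 28.0 6.0
3 tr [1.74 0.99 1.81] rv [-0.1    0.02  -0.352] e 0.0 28.0 6.0
4 tr [2.3  1.31 2.42] rv [-0.133  0.026 -0.47 ] e 0.0 28.0 6.0
5 tr [2.87 1.64 3.03] rv [-0.167  0.033 -0.587] e 0.0 28.0 6.0
6 tr [3.42 1.97 3.64] rv [-0.2    0.039 -0.705] e 0.0 29.0 6.0
7 tr [3.98 2.3  4.25] rv [-0.233  0.046 -0.822] e 0.0 29.0 6.0
8 tr [4.52 2.63 4.86] rv [-0.267  0.053 -0.939] e 0.0 29.0 6.0
```

```bash

python3 -m handwheel '[{"travel":[0.6,0.3,0.6],"rotation":[-0.033,0.007,-0.117],"claw":5.5},{"travel":[1.2,0.7,1.2],"rotation":[-0.067,0.013,-0.235],"claw":5.5},{"travel":[1.7,1,1.8],"rotation":[-0.1,0.02,-0.352],"claw":5.5},{"travel":[2.3,1.3,2.4],"rotation":[-0.133,0.026,-0.47],"claw":5.5},{"travel":[2.9,1.6,3],"rotation":[-0.167,0.033,-0.587],"claw":5.5},{"travel":[3.4,2,3.6],"rotation":[-0.2,0.039,-0.705],"claw":5.5},{"travel":[4,2.3,4.2],"rotation":[-0.233,0.046,-0.822],"claw":5.5},{"travel":[4.5,2.6,4.9],"rotation":[-0.267,0.053,-0.939],"claw":5.5},{"travel":[4.5,2.6,4.9],"rotation":[-0.267,0.053,-0.939],"claw":5.5},{"travel":[4.5,2.6,4.9],"rotation":[-0.267,0.053,-0.939],"claw":5.5}]'
python3 - <<'E'
import log
from h import *
for n in ("scene","wrist","side"): cv2.imwrite(f"pics/{n}8.png",env.get_image(n))
a=cv2.imread("pics/scene8.png");b=cv2.imread("pics/side8.png");cv2.imwrite("pics/t8c.png",np.hstack([cv2.resize(a[220:310,240:335],None,fx=4,fy=4,interpolation=cv2.INTER_CUBIC),cv2.resize(b[230:320,280:375],None,fx=4,fy=4,interpolation=cv2.INTER_CUBIC)]))
E
```

```text
t: 10.1
position: [572.0, -8.6, 102.5]
ee_rot: [[0.061, 0.994, 0.089], [0.496, -0.108, 0.862], [0.866, -0.008, -0.5]]
contact_force: [0.2, -0.2, -1.7]
width: 0.71
t 10.1 q [54.6, 51.1, -46.0, 105.5, -31.0, 52.9, 33.5] p [572.0, -8.6, 102.5] w 0.71
```

View pics/t8c.png

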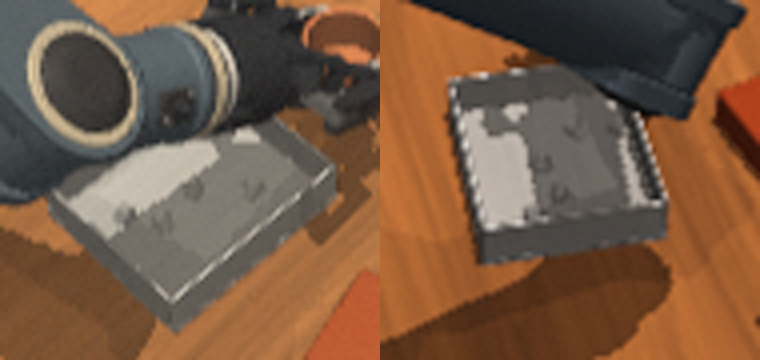

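View pics/wrist8.png

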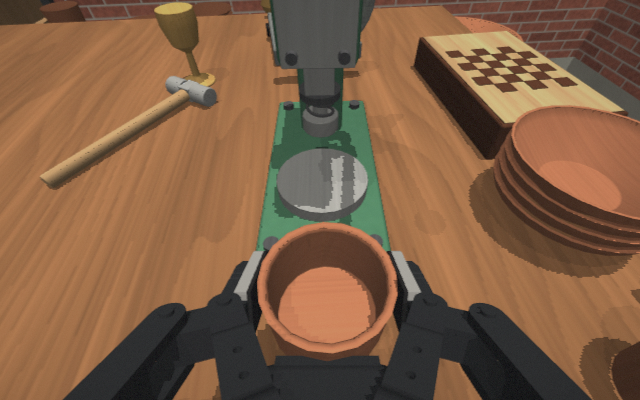

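The crops show cones in the tray, about five in the side view. The wrist view shows the empty upright cup, the bed plate centred near (322,182) and the ram pad at (321,122). I'll zoom in on the bed to measure it.

```bash

python3 - <<'E'
import cv2
a=cv2.imread("pics/wrist8.png");cv2.imwrite("pics/w8c.png",cv2.resize(a[60:250,240:400],None,fx=4.5,fy=3.1,interpolation=cv2.INTER_CUBIC))
c=cv2.imread("pics/side8.png")[245:295,295:350];c=cv2.convertScaleAbs(c,alpha=1.8,beta=-60);cv2.imwrite("pics/tr8.png",cv2.resize(c,None,fx=10,fy=10,interpolation=cv2.INTER_CUBIC))
E
```

```text
(no output)
```

View pics/w8c.png

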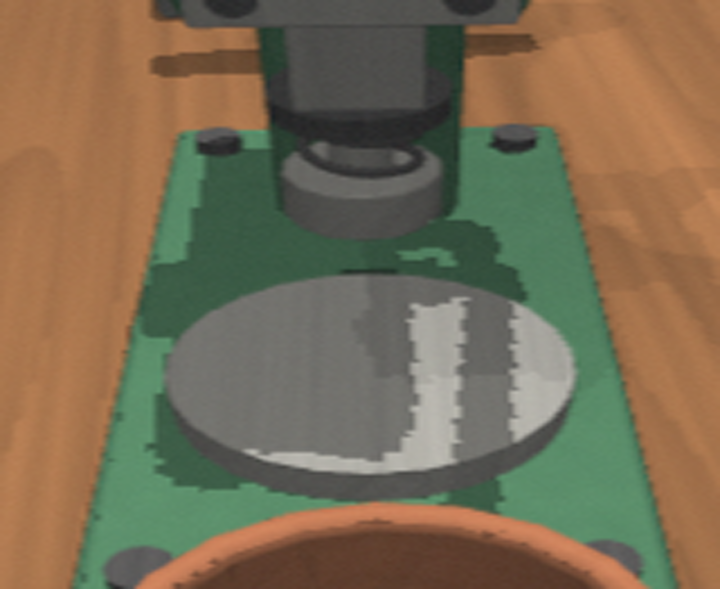

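View pics/tr8.png

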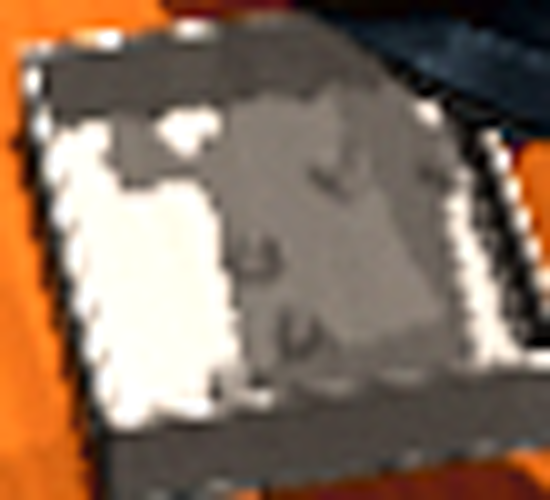

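The side crop shows five cones on the tray floor, at (335,170), (435,165), (260,255), (300,330) and (225,385). Next I locate the bed.

```bash

python3 - <<'E'
from h import *
from ik import CUP
s=env.observe();R=np.array(s["ee_rot"]);p=np.array(s["position"])
P=lambda x,y,z:onz("wrist",240+x/4.5,60+y/3.1,z)
a,b,l,r=P(370,275,36),P(370,472,36),P(166,373,36),P(575,373,36)
print("bed",(a+b)/2,np.linalg.norm(a-b),(l+r)/2,np.linalg.norm(l-r))
L=P(178,130,22)-P(75,589,22);Rr=P(553,130,22)-P(678,589,22)
print("yaw",[np.degrees(np.arctan2(v[1],v[0])).round(2) for v in (L,Rr)],P(75,589,22),P(678,589,22),"w",np.linalg.norm(P(178,130,22)-P(553,130,22)))
print("pad low",P(362,208,95))
l,r=P(278,200,95),P(444,200,95);print("padwidth",np.linalg.norm(l-r))
# cup rim in wrist: expected base plane
rimz=(p+R@(CUP+42*(R.T@[0,0,1])));print("cup rim pred",rimz)
Q=lambda x,y:onz("wrist",x,y,rimz[2])
a,b,l,r=Q(327,225),Q(327,352),Q(257,286),Q(397,286);print((a+b)/2,(l+r)/2, np.linalg.norm(a-b))
E
python3 - <<'E'
import cv2
a=cv2.imread("pics/wrist8.png");cv2.imwrite("pics/w8r.png",cv2.resize(a[215:365,240:415],None,fx=4.5,fy=4,interpolation=cv2.INTER_CUBIC))
E
```

```text
bed [581.64274869 123.67098678  36.        ] 89.97086876522336 [581.27737538 119.45383296  36.        ] 90.3097358096309
yaw [np.float64(85.05), np.float64(84.99)] [517.16265456  54.58364349  22.        ] [633.08474798  41.52362996  22.        ] w 116.95130998029367
pad low [581.29218943 124.7435864   95.        ]
padwidth 31.903975435860232
cup rim pred [569.63604642 -30.60843815 125.61529197]
[570.1902257  -30.71035977 125.61529197] [569.79774611 -33.87628042 125.61529197] 58.319941215575774
```

View pics/w8r.png

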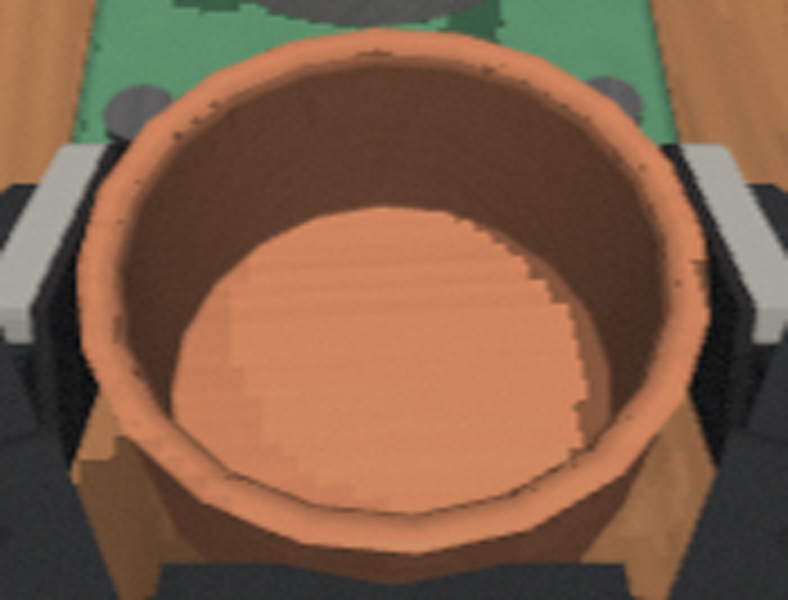

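```bash

python3 - <<'E'
from plan import *
plan(np.array([575.6,54.3,42.]),toolR(85,29.9),5,off=0)
E
```

```text
mid [569.6 -30.6  83.6] full [ 0.015  0.002 -0.016] 1.3
1 tr [ 0.13 -0.07  1.89] rv [ 0.003  0.    -0.003] e 0.0 28.0 2.0
2 tr [ 0.26 -0.14  3.78] rv [ 0.006  0.001 -0.006] e 0.0 28.0 2.0
3 tr [ 0.39 -0.21  5.67] rv [ 0.009  0.001 -0.01 ] e 0.0 28.0 2.0
4 tr [ 0.52 -0.28  7.55] rv [ 0.012  0.002 -0.013] e 0.0 27.0 2.0
5 tr [ 0.65 -0.36  9.44] rv [ 0.015  0.002 -0.016] e 0.0 27.0 2.0
```

```bash

python3 -m handwheel '[{"travel":[0.07,-0.04,1],"rotation":[0.003,0,-0.003],"claw":5.5},{"travel":[0.2,-0.1,3],"rotation":[0.006,0.001,-0.006],"claw":5.5},{"travel":[0.37,-0.2,5.4],"rotation":[0.009,0.001,-0.01],"claw":5.5},{"travel":[0.54,-0.3,7.8],"rotation":[0.012,0.002,-0.013],"claw":5.5},{"travel":[0.65,-0.36,9.4],"rotation":[0.015,0.002,-0.016],"claw":5.5},{"travel":[0.65,-0.36,9.4],"rotation":[0.015,0.002,-0.016],"claw":5.5},{"travel":[0.65,-0.36,9.4],"rotation":[0.015,0.002,-0.016],"claw":5.5},{"travel":[0.65,-0.36,9.4],"rotation":[0.015,0.002,-0.016],"claw":5.5}]'
python3 - <<'E'
import log
from h import *
from ik import CUP
for n in ("wrist","side"): cv2.imwrite(f"pics/{n}9.png",env.get_image(n))
s=env.observe();R=np.array(s["ee_rot"]);p=np.array(s["position"]);print(R.round(3),s["contact_force"],p+R@CUP)
a=cv2.imread("pics/wrist9.png");cv2.imwrite("pics/w9c.png",cv2.resize(a[60:360,235:415],None,fx=4,fy=2,interpolation=cv2.INTER_CUBIC))
a=cv2.imread("pics/side9.png");cv2.imwrite("pics/s9c.png",cv2.resize(a[120:270,250:390],None,fx=4,fy=4,interpolation=cv2.INTER_CUBIC))
E
```

```text
t: 11.05
position: [578.4, 75.0, 61.2]
ee_rot: [[0.043, 0.996, 0.077], [0.497, -0.089, 0.863], [0.867, 0.001, -0.499]]
contact_force: [0.3, -0.2, -1.4]
width: 0.711
t 11.05 q [48.5, 55.4, -47.8, 108.6, -33.0, 42.8, 35.3] p [578.4, 75.0, 61.2] w 0.711
[[ 0.043  0.996  0.077]
 [ 0.497 -0.089  0.863]
 [ 0.867  0.002 -0.499]] [ 0.26607644 -1.29679566 -2.07115562] [575.87135583  53.0940665   42.26277653]
```

View pics/w9c.png

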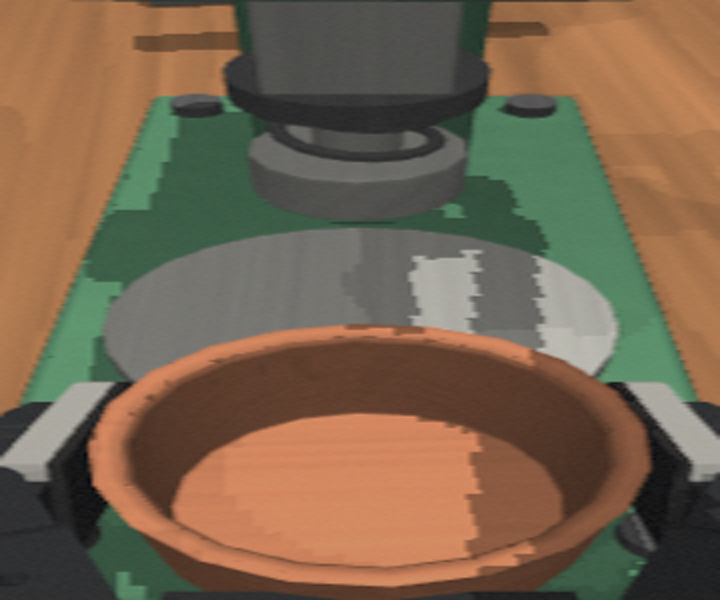

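View pics/s9c.png

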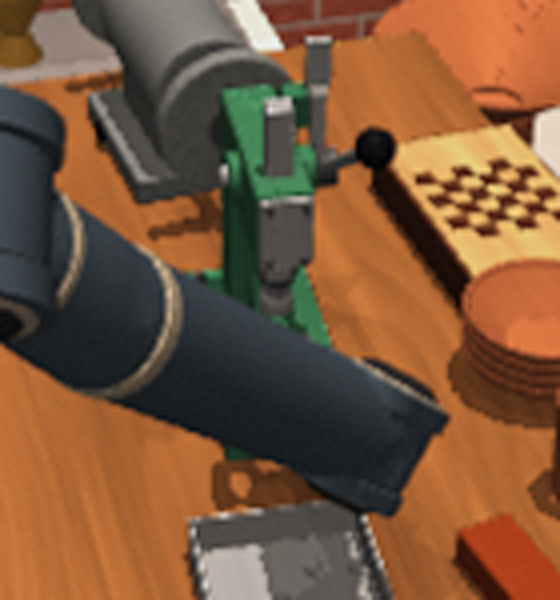

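```bash

python3 - <<'E'
from h import *
from ik import CUP
s=env.observe();R=np.array(s["ee_rot"]);p=np.array(s["position"]);O=p+R@CUP
P=lambda x,y,z:onz("wrist",235+x/4,60+y/2,z)
a,l,r=P(360,228,36),P(103,328,36),P(618,328,36)
f=np.array([np.cos(np.radians(85)),np.sin(np.radians(85)),0])
print("bed far->centre",a-46*f,"lr",(l+r)/2,np.linalg.norm(l-r))
rz=O[2]+42
a,b,l,r=P(372,325,rz),P(372,586,rz),P(90,455,rz),P(651,455,rz)
print("cup pred",O,"meas",(a+b)/2,np.linalg.norm(a-b),(l+r)/2,np.linalg.norm(l-r))
l,r=P(248,185,95),P(467,185,95);print("pad",(l+r)/2,np.linalg.norm(l-r),P(358,218,95)+15*f)
e=[P(155,98,22),P(20,405,22),P(577,98,22),P(692,400,22)];print("foot mid",(e[0]+e[2])/2,(e[1]+e[3])/2)
E
```

```text
bed far->centre [580.90810821 123.43137747  36.        ] lr [580.74368488 118.72258044  36.        ] 90.43064497170403
cup pred [575.87135583  53.0940665   42.26277653] meas [576.58483337  53.53929989  84.26277653] 60.2821948809087 [576.02762012  49.07327368  84.26277653] 59.79142184955526
pad [581.01949537 125.15661158  95.        ] 31.099978564874263 [581.24860187 126.38905591  95.        ]
foot mid [596.62889781 287.91253652  22.        ] [578.29764038  97.3342266   22.        ]
```

```bash

python3 -m handwheel '[{"travel":[0.3,0,0.6],"rotation":[0,0,0],"claw":5.5},{"travel":[1,-0.04,1.8],"rotation":[0,0,0],"claw":5.5},{"travel":[1.85,-0.08,3.2],"rotation":[0,0,0],"claw":5.5},{"travel":[2.7,-0.11,4.6],"rotation":[0,0,0],"claw":5.5},{"travel":[3.3,-0.14,5.7],"rotation":[0,0,0],"claw":5.5},{"travel":[3.56,-0.15,6.2],"rotation":[0,0,0],"claw":5.5},{"travel":[3.56,-0.15,6.2],"rotation":[0,0,0],"claw":5.5},{"travel":[3.56,-0.15,6.2],"rotation":[0,0,0],"claw":5.5}]'
python3 - <<'E'
import log
from h import *
from ik import CUP
for n in ("wrist","scene"): cv2.imwrite(f"pics/{n}10.png",env.get_image(n))
s=env.observe();R=np.array(s["ee_rot"]);p=np.array(s["position"]);print(R.round(3),s["contact_force"],p+R@CUP)
a=cv2.imread("pics/wrist10.png");cv2.imwrite("pics/w10c.png",cv2.resize(a[60:360,235:415],None,fx=4,fy=2,interpolation=cv2.INTER_CUBIC))
a=cv2.imread("pics/scene10.png");cv2.imwrite("pics/s10c.png",cv2.resize(a[120:270,290:430],None,fx=4,fy=4,interpolation=cv2.INTER_CUBIC))
E
```

```text
t: 11.95
position: [582.5, 147.4, 60.9]
ee_rot: [[0.043, 0.996, 0.076], [0.496, -0.087, 0.864], [0.867, 0.001, -0.498]]
contact_force: [-0.4, -0.3, -2.1]
width: 0.712
t 11.95 q [43.6, 56.2, -50.5, 110.5, -36.1, 35.7, 34.4] p [582.5, 147.4, 60.9] w 0.712
[[ 0.043  0.996  0.077]
 [ 0.497 -0.088  0.864]
 [ 0.867  0.001 -0.498]] [-0.28067922 -0.21484985 -1.81015116] [580.27883535 124.92413717  41.79151535]
```

View pics/w10c.png

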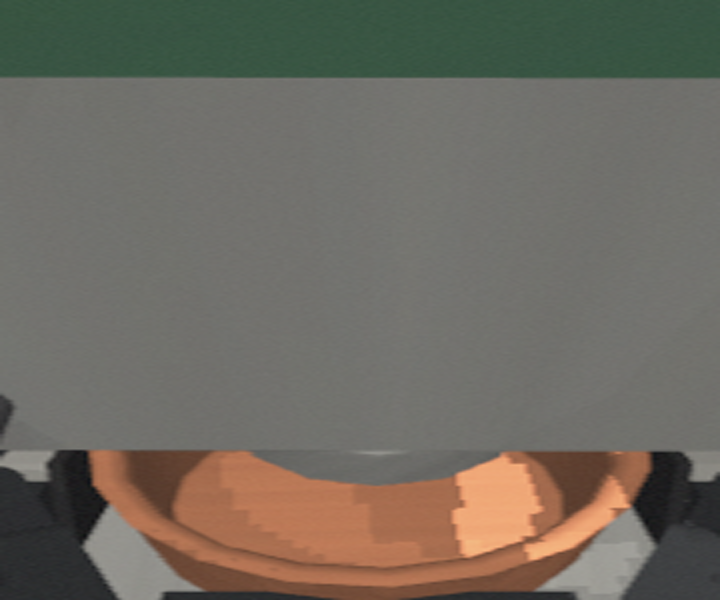

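View pics/s10c.png

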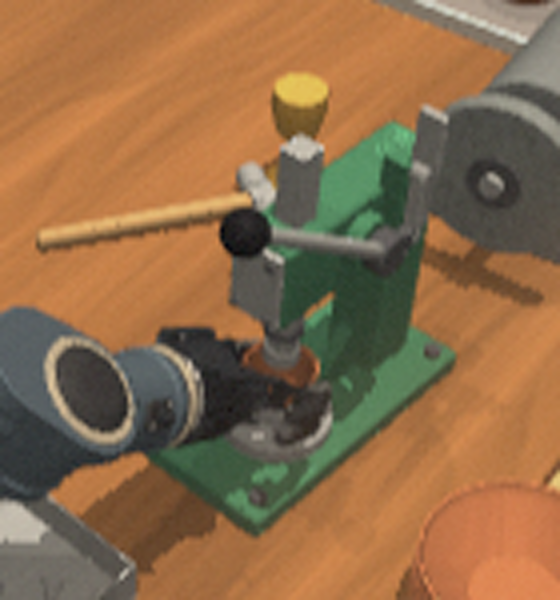

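The pad now sits over the cup, with its front edge at crop (375,485) and the cup rim spanning x 90 to 651. I check the centring numerically.

```bash

python3 - <<'E'
from h import *
from ik import CUP
s=env.observe();R=np.array(s["ee_rot"]);p=np.array(s["position"]);O=p+R@CUP
P=lambda x,y,z:onz("wrist",235+x/4,60+y/2,z)
f=np.array([np.cos(np.radians(85)),np.sin(np.radians(85)),0])
print("pad",P(375,486,95)+15*f)
print("cup near lip ->",P(372,587,O[2]+42)+31*f, "lr",(P(90,470,O[2]+42)+P(652,470,O[2]+42))/2)
print(O)
E
```

```text
pad [581.13759306 124.47360063  95.        ]
cup near lip -> [580.98649816 126.04348382  83.79151535] lr [580.21825011 117.56361002  83.79151535]
[580.27883535 124.92413717  41.79151535]
```

The cup is centred within about 1.5 mm. I lower it onto the bed.

```bash

python3 -m handwheel '[{"travel":[-0.17,0,0.1],"rotation":[0,0,0],"claw":5.5},{"travel":[-0.35,0,0.2],"rotation":[0,0,0],"claw":5.5},{"travel":[-0.43,0,0.25],"rotation":[0,0,0],"claw":5.5},{"travel":[-0.43,0,0.25],"rotation":[0,0,0],"claw":5.5},{"travel":[-0.43,0,0.25],"rotation":[0,0,0],"claw":5.5}]'
```

```text
t: 12.55
position: [582.3, 147.8, 56.2]
ee_rot: [[0.043, 0.996, 0.075], [0.496, -0.086, 0.864], [0.867, 0.001, -0.498]]
contact_force: [0.1, -0.3, -1.0]
width: 0.708
```

```bash

python3 -m handwheel '[{"travel":[-0.04,0,0.025],"rotation":[0,0,0],"claw":5.5},{"travel":[-0.09,0,0.05],"rotation":[0,0,0],"claw":5.5},{"travel":[-0.09,0,0.05],"rotation":[0,0,0],"claw":5.5}]'
```

```text
t: 12.85
position: [582.3, 147.8, 55.2]
ee_rot: [[0.042, 0.996, 0.075], [0.496, -0.086, 0.864], [0.867, 0.001, -0.498]]
contact_force: [0.1, -0.3, -1.3]
width: 0.713
```

```bash

python3 -m handwheel '[{"travel":[-0.04,0,0.025],"rotation":[0,0,0],"claw":5.5},{"travel":[-0.09,0,0.05],"rotation":[0,0,0],"claw":5.5},{"travel":[-0.09,0,0.05],"rotation":[0,0,0],"claw":5.5}]'
```

```text
t: 13.15
position: [582.3, 148.0, 55.1]
ee_rot: [[0.042, 0.996, 0.075], [0.495, -0.086, 0.865], [0.868, 0.001, -0.497]]
contact_force: [-2.0, -4.2, 4.2]
width: 0.712
```

Contact with the bed shows as 4 N upward. I release the cup.

```bash

python3 -m handwheel '[{"travel":[0,0,0],"rotation":[0,0,0],"claw":6.2},{"travel":[0,0,0],"rotation":[0,0,0],"claw":6.4},{"travel":[0,0,0],"rotation":[0,0,0],"claw":6.8},{"travel":[0,0,0],"rotation":[0,0,0],"claw":7.4},{"travel":[0,0,0],"rotation":[0,0,0],"claw":7.6},{"travel":[0,0,0],"rotation":[0,0,0],"claw":7.6}]'
python3 - <<'E'
from h import *
for n in ("wrist","scene"): cv2.imwrite(f"pics/{n}11.png",env.get_image(n))
a=cv2.imread("pics/wrist11.png");cv2.imwrite("pics/w11c.png",cv2.resize(a[200:400,200:450],None,fx=3,fy=3,interpolation=cv2.INTER_CUBIC))
E
```

```text
t: 13.75
position: [582.2, 147.7, 54.0]
ee_rot: [[0.043, 0.996, 0.075], [0.496, -0.086, 0.864], [0.867, 0.001, -0.498]]
contact_force: [0.2, 0.1, -0.1]
width: 0.891
```

View pics/w11c.png

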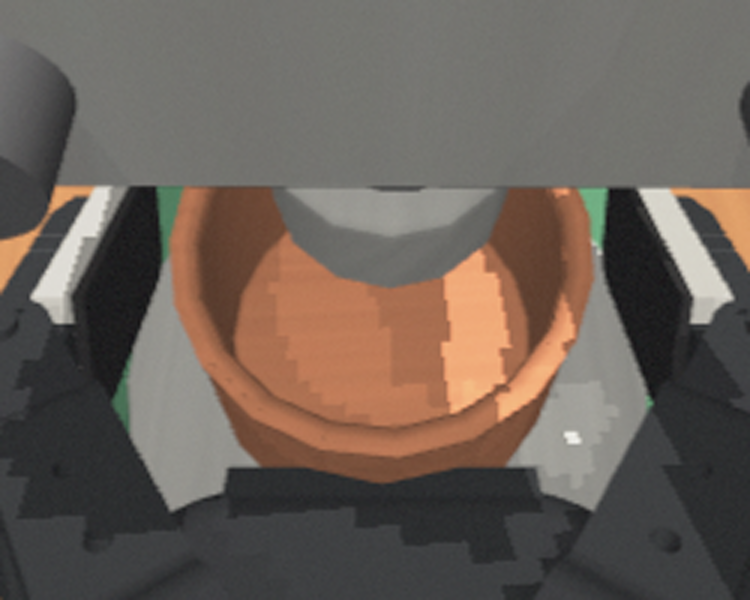

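The cup stands released on the bed, centred under the pad, which shows at crop (390,235) over the rim span 175 to 592. Next I retract and plan the catch and lever poses.

```bash

python3 -m handwheel '[{"travel":[0,0,-1],"rotation":[0,0,0],"claw":7.6},{"travel":[0,0,-2.5],"rotation":[0,0,0],"claw":7.6},{"travel":[0,0,-4.5],"rotation":[0,0,0],"claw":7.6},{"travel":[0,0,-7],"rotation":[0,0,0],"claw":7.6},{"travel":[0,0,-10],"rotation":[0,0,0],"claw":7.6},{"travel":[0,0,-13],"rotation":[0,0,0],"claw":7.6},{"travel":[0,0,-16],"rotation":[0,0,0],"claw":7.6},{"travel":[0,0,-17.5],"rotation":[0,0,0],"claw":6},{"travel":[0,0,-17.5],"rotation":[0,0,0],"claw":4},{"travel":[0,0,-17.5],"rotation":[0,0,0],"claw":4}]'
python3 - <<'E'
import log
from h import *
for n in ("wrist","scene","side"): cv2.imwrite(f"pics/{n}12.png",env.get_image(n))
from ik import *
s=env.observe();q=np.array(s["joints"],float)
O=np.array([581.2,124.7,0]);th=np.radians(85);X=np.array([np.cos(th),np.sin(th),0]);Y=np.array([-X[1],X[0],0])
W=lambda x,y,z:O+x*X+y*Y+np.array([0,0,z])
margin=lambda q:np.minimum(q-lo,hi-q).min().round(1)
qq=q
for name,p,R in [("up",W(-100,-30,380),toolR(85,60)),("over",W(120,-50,380),toolR(85,90)),("behind",W(110,-50,285),toolR(85,90)),("pushed",W(55,-50,285),toolR(85,90))]:
    qq,e,er=ik(p,R,qq);print(name,p.round(0),qq.round(0),round(e,1),round(er,1),margin(qq))
for tilt in (30,45,60,90):
    qq=q
    for a in (0,.3,.67,1.0,1.34):
        b=W(45-200*np.cos(.62-a),-50,205+200*np.sin(.62-a))
        R=toolR(85,tilt);qq,e,er=ik(b+21*R[:,2],R,qq);print(tilt,a,b.round(0),qq.round(0),round(e,1),round(er,1),margin(qq))
E
```

```text
t: 14.85
position: [568.9, -3.9, 141.5]
ee_rot: [[0.043, 0.996, 0.076], [0.497, -0.087, 0.864], [0.867, 0.001, -0.498]]
contact_force: [0.2, 0.7, 1.2]
width: 0.474
t 14.85 q [55.3, 47.8, -47.7, 105.2, -31.4, 55.8, 31.9] p [568.9, -3.9, 141.5] w 0.474
up [602.  22. 380.] [ 41.  21. -44.  88. -16.  74.  -2.] 0.0 0.0 35.3
over [641. 240. 380.] [ -2.  27. -36.  72.  16.  85. -41.] 0.0 0.0 28.7
behind [641. 230. 285.] [ -0.  29. -35.  82.  17.  74. -42.] 0.0 0.0 39.4
pushed [636. 175. 285.] [  5.  27. -35.  85.  16.  73. -37.] 0.0 0.0 40.7
30 0 [621.   3. 321.] [ 52.  38. -51.  94. -35.  67.  18.] 0.0 0.0 25.1
30 0.3 [618. -24. 268.] [ 53.  42. -49.  95. -33.  66.  22.] 0.0 0.0 27.1
30 0.67 [618. -34. 195.] [ 53.  47. -47.  97. -31.  61.  26.] 0.0 0.0 29.1
30 1.0 [619. -20. 131.] [ 51.  52. -46.  99. -30.  56.  30.] 0.0 0.0 30.1
30 1.34 [622.  15.  73.] [ 48.  57. -46. 101. -30.  49.  32.] 0.0 0.0 30.2
45 0 [621.   3. 321.] [ 46.  31. -46.  93. -26.  67.  10.] 0.0 0.0 33.6
45 0.3 [618. -24. 268.] [ 47.  34. -45.  95. -24.  64.  14.] 0.0 0.0 34.8
45 0.67 [618. -34. 195.] [ 47.  39. -43.  9
[... 220 characters left out ...]
91. -14.  67.   1.] 0.0 0.0 38.4
60 0.3 [618. -24. 268.] [ 40.  29. -40.  94. -13.  63.   5.] 0.0 0.0 39.2
60 0.67 [618. -34. 195.] [ 40.  33. -39.  98. -12.  56.   7.] 0.0 0.0 40.4
60 1.0 [619. -20. 131.] [ 38.  38. -38. 101. -10.  49.   8.] 0.0 0.0 36.5
60 1.34 [622.  15.  73.] [ 34.  42. -37. 103. -10.  41.   7.] 0.0 0.0 29.1
90 0 [621.   3. 321.] [ 21.  22. -35.  89.  13.  73. -20.] 0.0 0.0 41.3
90 0.3 [618. -24. 268.] [ 23.  24. -34.  93.  14.  67. -19.] 0.0 0.0 43.6
90 0.67 [618. -34. 195.] [ 23.  28. -32.  98.  17.  59. -20.] 0.0 0.0 42.1
90 1.0 [619. -20. 131.] [ 20.  32. -31. 101.  20.  52. -24.] 0.0 0.0 39.1
90 1.34 [622.  15.  73.] [ 15.  36. -28. 103.  23.  47. -30.] 0.0 0.0 34.5
```

View pics/wrist12.png

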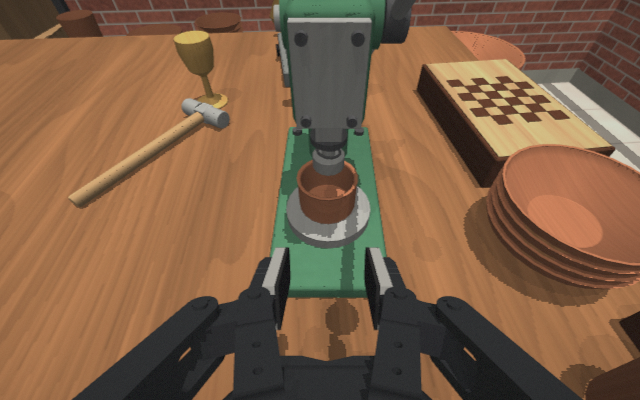

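View pics/scene12.png

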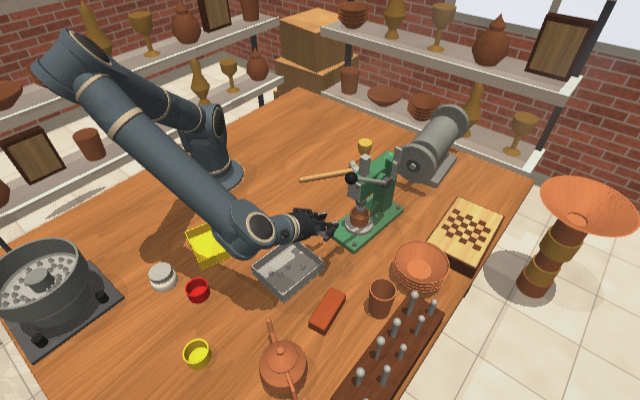

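The cup stands centred on the bed, with the cup at (327,190) and the bed plate at (328,212). Now I go up and over to the back of the catch tab.

```bash

cat > planp.py <<'E'
from ik import *
from h import env
O=np.array([581.2,124.7,0]);th=np.radians(85);X=np.array([np.cos(th),np.sin(th),0]);Y=np.array([-X[1],X[0],0])
W=lambda x,y,z:O+x*X+y*Y+np.array([0,0,z])
def go(p1,R1,N):
    s=env.observe();R0=np.array(s["ee_rot"]);p=np.array(s["position"]);q=np.array(s["joints"],float)
    full=Ro.from_matrix(R0.T@R1).as_rotvec();print("rv",full.round(3),"tr",(R0.T@(p1-p)/10).round(2));qq=q
    for k in range(1,N+1):
        f=k/N;R=R0@Ro.from_rotvec(full*f).as_matrix();pt=p+(p1-p)*f;q1=qq;qq,e,er=ik(pt,R,qq)
        print(k,"tr",(R0.T@(pt-p)/10).round(2),"rv",(full*f).round(3),pt.round(0),"e",round(e,1),np.abs(qq-q1).max().round(0))
E
python3 - <<'E'
from planp import *
go(np.array([560,-90,400.]),toolR(85,90),8)
E
```

```text
rv [-0.002 -1.051  0.002] tr [ 18.08  -0.1  -20.52]
1 tr [ 2.26 -0.01 -2.56] rv [-0.    -0.131  0.   ] [567. -13. 174.] e 0.0 7.0
2 tr [ 4.52 -0.03 -5.13] rv [-0.    -0.263  0.001] [566. -24. 206.] e 0.0 7.0
3 tr [ 6.78 -0.04 -7.69] rv [-0.001 -0.394  0.001] [565. -35. 238.] e 0.0 6.0
4 tr [  9.04  -0.05 -10.26] rv [-0.001 -0.525  0.001] [564. -46. 271.] e 0.0 5.0
5 tr [ 11.3   -0.06 -12.82] rv [-0.001 -0.657  0.001] [563. -57. 303.] e 0.0 6.0
6 tr [ 13.56  -0.08 -15.39] rv [-0.001 -0.788  0.002] [562. -68. 335.] e 0.0 6.0
7 tr [ 15.82  -0.09 -17.95] rv [-0.001 -0.919  0.002] [561. -79. 368.] e 0.0 6.0
8 tr [ 18.08  -0.1  -20.52] rv [-0.002 -1.051  0.002] [560. -90. 400.] e 0.0 7.0
```

```bash

python3 -m handwheel '[{"travel":[1,0,-1.2],"rotation":[0,-0.06,0],"claw":2},{"travel":[3,0,-3.5],"rotation":[0,-0.18,0],"claw":0},{"travel":[5.3,0,-6],"rotation":[0,-0.31,0],"claw":0},{"travel":[7.6,0,-8.6],"rotation":[0,-0.44,0],"claw":0},{"travel":[9.9,0,-11.2],"rotation":[0,-0.575,0],"claw":0},{"travel":[12.2,-0.1,-13.8],"rotation":[0,-0.71,0],"claw":0},{"travel":[14.5,-0.1,-16.5],"rotation":[0,-0.84,0],"claw":0},{"travel":[16.8,-0.1,-19],"rotation":[0,-0.97,0],"claw":0},{"travel":[18.1,-0.1,-20.5],"rotation":[0,-1.05,0],"claw":0},{"travel":[18.1,-0.1,-20.5],"rotation":[0,-1.05,0],"claw":0}]'
python3 - <<'E'
import log
from planp import *
go(W(125,-50,400),toolR(85,90),8)
E
```

```text
t: 16.0
position: [561.5, -86.2, 403.5]
ee_rot: [[0.079, 0.997, 0.006], [0.997, -0.079, -0.001], [-0.0, 0.006, -1.0]]
contact_force: [-0.2, 0.8, -0.2]
width: -0.001
t 16.0 q [32.8, 13.9, -35.4, 86.6, 8.1, 81.7, -7.5] p [561.5, -86.2, 403.5] w -0.001
rv [0.006 0.    0.008] tr [33.64  5.39  0.37]
1 tr [4.2  0.67 0.05] rv [0.001 0.    0.001] [572. -45. 403.] e 0.0 5.0
2 tr [8.41 1.35 0.09] rv [0.002 0.    0.002] [582.  -3. 403.] e 0.0 5.0
3 tr [12.61  2.02  0.14] rv [0.002 0.    0.003] [592.  38. 402.] e 0.0 5.0
4 tr [16.82  2.7   0.19] rv [0.003 0.    0.004] [602.  79. 402.] e 0.0 5.0
5 tr [21.02  3.37  0.23] rv [0.004 0.    0.005] [612. 121. 401.] e 0.0 4.0
6 tr [25.23  4.04  0.28] rv [0.005 0.    0.006] [622. 162. 401.] e 0.0 4.0
7 tr [29.43  4.72  0.33] rv [0.006 0.    0.007] [632. 203. 400.] e 0.0 4.0
8 tr [33.64  5.39  0.37] rv [0.006 0.    0.008] [642. 245. 400.] e 0.0 4.0
```

```bash

python3 -m handwheel '[{"travel":[2,0.3,0],"rotation":[0,0,0],"claw":0},{"travel":[6,1,0],"rotation":[0,0,0],"claw":0},{"travel":[10.3,1.6,0.1],"rotation":[0,0,0],"claw":0},{"travel":[14.6,2.3,0.2],"rotation":[0.003,0,0.004],"claw":0},{"travel":[19,3,0.2],"rotation":[0.003,0,0.004],"claw":0},{"travel":[23.3,3.7,0.3],"rotation":[0.004,0,0.006],"claw":0},{"travel":[27.6,4.4,0.3],"rotation":[0.006,0,0.008],"claw":0},{"travel":[31.5,5,0.3],"rotation":[0.006,0,0.008],"claw":0},{"travel":[33.6,5.4,0.4],"rotation":[0.006,0,0.008],"claw":0},{"travel":[33.6,5.4,0.4],"rotation":[0.006,0,0.008],"claw":0}]'
python3 -m handwheel '[{"travel":[0,0,0],"rotation":[0,0,0],"claw":0}]'
python3 - <<'E'
import log
from planp import *
import cv2
for n in ("wrist","side"): cv2.imwrite(f"pics/{n}13.png",env.get_image(n))
go(W(118,-50,284),toolR(85,90),3)
E
```

```text
t: 17.0
position: [641.6, 243.6, 392.5]
ee_rot: [[0.087, 0.996, -0.012], [0.996, -0.087, 0.002], [0.001, -0.012, -1.0]]
contact_force: [0.2, 0.8, 0.2]
width: -0.003
t: 17.1
position: [642.8, 239.1, 393.8]
ee_rot: [[0.093, 0.996, -0.009], [0.996, -0.093, -0.001], [-0.002, -0.009, -1.0]]
contact_force: [0.1, -1.2, -0.1]
width: 0.001
t 17.1 q [0.0, 28.3, -39.3, 70.2, 17.2, 87.8, -42.0] p [642.8, 239.1, 393.8] w 0.001
rv [-0.007  0.002 -0.009] tr [ 0.03 -0.13 11.12]
1 tr [ 0.01 -0.04  3.71] rv [-0.002  0.001 -0.003] [643. 238. 358.] e 0.0 4.0
2 tr [ 0.02 -0.09  7.41] rv [-0.005  0.001 -0.006] [642. 238. 321.] e 0.0 4.0
3 tr [ 0.03 -0.13 11.12] rv [-0.007  0.002 -0.009] [641. 238. 284.] e 0.0 4.0
```

View pics/wrist13.png

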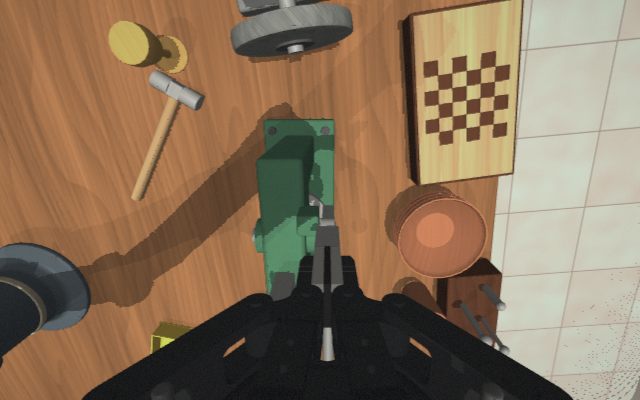

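View pics/side13.png

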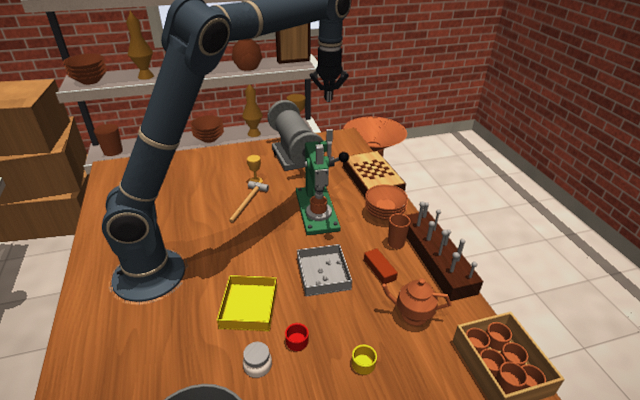

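The side view confirms the cup on the bed, five cones in the steel tray and the other items in place. I descend behind the tab.

```bash

python3 -m handwheel '[{"travel":[0,0,1.5],"rotation":[-0.002,0.001,-0.003],"claw":0},{"travel":[0,-0.05,5],"rotation":[-0.005,0.001,-0.006],"claw":0},{"travel":[0,-0.1,8.5],"rotation":[-0.007,0.002,-0.009],"claw":0},{"travel":[0,-0.1,10.5],"rotation":[-0.007,0.002,-0.009],"claw":0},{"travel":[0,-0.1,11.1],"rotation":[-0.007,0.002,-0.009],"claw":0},{"travel":[0,-0.1,11.1],"rotation":[-0.007,0.002,-0.009],"claw":0}]'
python3 - <<'E'
import log
from h import *
for n in ("scene","side"): cv2.imwrite(f"pics/{n}14.png",env.get_image(n))
a=cv2.imread("pics/scene14.png")[80:230,310:430];b=cv2.imread("pics/side14.png")[90:240,270:390]
cv2.imwrite("pics/c14.png",np.hstack([cv2.resize(a,None,fx=3.3,fy=3.3,interpolation=cv2.INTER_CUBIC),cv2.resize(b,None,fx=3.3,fy=3.3,interpolation=cv2.INTER_CUBIC)]))
E
```

```text
t: 17.8
position: [641.7, 237.9, 284.9]
ee_rot: [[0.087, 0.996, 0.001], [0.996, -0.087, 0.001], [0.001, 0.001, -1.0]]
contact_force: [0.4, 0.1, 0.6]
width: 0.001
t 17.8 q [1.1, 30.5, -38.8, 81.0, 19.2, 75.1, -43.7] p [641.7, 237.9, 284.9] w 0.001
```

View pics/c14.png

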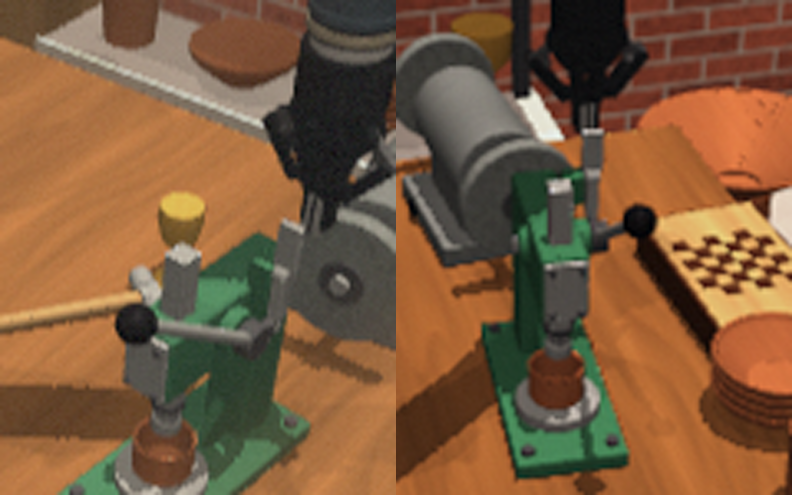

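In both views the fingers are directly behind the tab, at crop (290,230) and (592,150). I push it towards the press's front.

```bash

python3 -m handwheel '[{"travel":[-0.8,0,0],"rotation":[0,0,0],"claw":0},{"travel":[-1.8,0,0],"rotation":[0,0,0],"claw":0},{"travel":[-2.5,0,0],"rotation":[0,0,0],"claw":0},{"travel":[-3.2,0,0],"rotation":[0,0,0],"claw":0},{"travel":[-3.9,0,0],"rotation":[0,0,0],"claw":0},{"travel":[-4.6,0,0],"rotation":[0,0,0],"claw":0},{"travel":[-5.2,0,0],"rotation":[0,0,0],"claw":0},{"travel":[-5.7,0,0],"rotation":[0,0,0],"claw":0},{"travel":[-5.7,0,0],"rotation":[0,0,0],"claw":0},{"travel":[-5.7,0,0],"rotation":[0,0,0],"claw":0}]'
python3 - <<'E'
import log
from h import *
for n in ("scene","side"): cv2.imwrite(f"pics/{n}15.png",env.get_image(n))
a=cv2.imread("pics/scene15.png")[80:230,310:430];b=cv2.imread("pics/side15.png")[90:240,270:390]
cv2.imwrite("pics/c15.png",np.hstack([cv2.resize(a,None,fx=3.3,fy=3.3,interpolation=cv2.INTER_CUBIC),cv2.resize(b,None,fx=3.3,fy=3.3,interpolation=cv2.INTER_CUBIC)]))
E
```

```text
t: 18.9
position: [636.8, 182.2, 285.1]
ee_rot: [[0.086, 0.996, 0.002], [0.996, -0.086, 0.001], [0.001, 0.002, -1.0]]
contact_force: [0.9, 0.2, 0.5]
width: 0.003
t 18.9 q [6.6, 28.3, -39.0, 84.3, 18.1, 73.7, -39.1] p [636.8, 182.2, 285.1] w 0.003
```

View pics/c15.png

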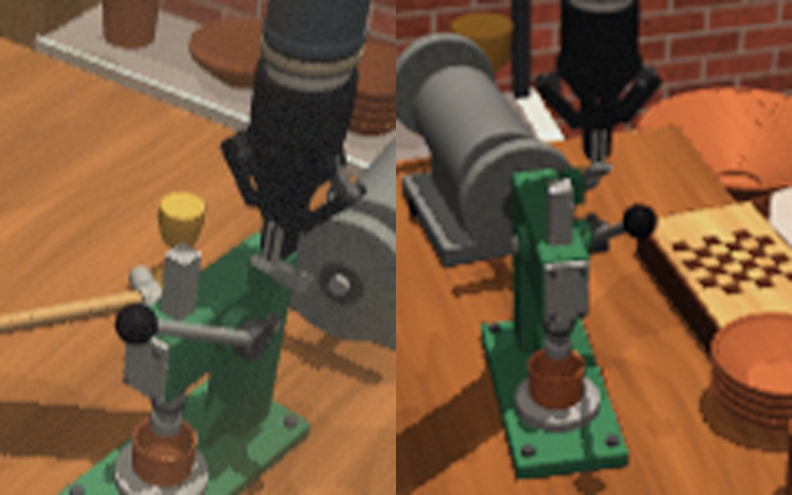

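The tab now lies leaned well forward, from crop (300,280) to (255,262) in the scene view, and the lever is still up. I retreat upwards and go to the front of the lever ball.

```bash

python3 -m handwheel '[{"travel":[0.3,0,-1],"rotation":[0,0,0],"claw":0},{"travel":[0.3,0,-4],"rotation":[0,0,0],"claw":0},{"travel":[0.3,0,-8],"rotation":[0,0,0],"claw":0},{"travel":[0.3,0,-12],"rotation":[0,0,0],"claw":0},{"travel":[0.3,0,-14],"rotation":[0,0,0],"claw":0},{"travel":[0.3,0,-14],"rotation":[0,0,0],"claw":0}]'
python3 - <<'E'
import log
from planp import *
import cv2
from h import tri
for n in ("scene","side","wrist"): cv2.imwrite(f"pics/{n}16.png",env.get_image(n))
a=cv2.imread("pics/scene16.png")[130:230,310:410];b=cv2.imread("pics/side16.png")[120:220,280:380]
cv2.imwrite("pics/c16.png",np.hstack([cv2.resize(a,None,fx=4,fy=4,interpolation=cv2.INTER_CUBIC),cv2.resize(b,None,fx=4,fy=4,interpolation=cv2.INTER_CUBIC)]))
R=toolR(85,60);b=W(-118,-50,321)
go(b-90*R[:,2]+np.array([0,0,20]),R,8)
E
```

```text
t: 19.6
position: [637.4, 187.1, 430.2]
ee_rot: [[0.085, 0.996, 0.009], [0.996, -0.085, 0.005], [0.006, 0.009, -1.0]]
contact_force: [0.6, -0.1, 0.1]
width: 0.001
t 19.6 q [5.3, 24.9, -39.9, 70.4, 15.7, 89.4, -36.7] p [637.4, 187.1, 430.2] w 0.001
rv [-0.     0.523  0.002] tr [-2.285e+01 -2.000e-02  5.300e-01]
1 tr [-2.86 -0.    0.07] rv [-0.     0.065  0.   ] [634. 157. 424.] e 0.0 5.0
2 tr [-5.71 -0.    0.13] rv [-0.     0.131  0.001] [631. 129. 423.] e 0.0 5.0
3 tr [-8.57 -0.01  0.2 ] rv [-0.     0.196  0.001] [629. 100. 422.] e 0.0 5.0
4 tr [-1.142e+01 -1.000e-02  2.600e-01] rv [-0.     0.261  0.001] [627.  72. 422.] e 0.0 5.0
5 tr [-1.428e+01 -1.000e-02  3.300e-01] rv [-0.     0.327  0.002] [624.  43. 421.] e 0.0 5.0
6 tr [-1.714e+01 -1.000e-02  4.000e-01] rv [-0.     0.392  0.002] [622.  15. 420.] e 0.0 5.0
7 tr [-19.99  -0.02   0.46] rv [-0.     0.457  0.002] [619. -14. 420.] e 0.0 4.0
8 tr [-2.285e+01 -2.000e-02  5.300e-01] rv [-0.     0.523  0.002] [617. -42. 419.] e 0.0 4.0
```

View pics/c16.png

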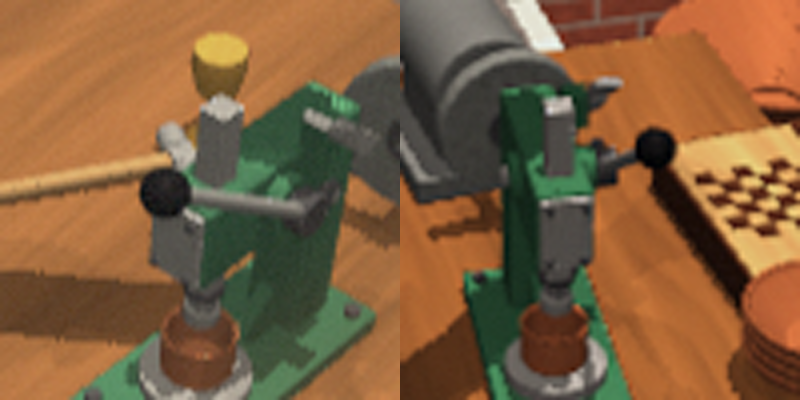

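```bash

python3 - <<'E'
from planp import *
from h import tri
x,e=tri(("scene",387.5,159.5),("side",334.5,140.5));print(x,e);d=x-W(80,-50,258);print("press dx",d@X,"dz",d[2],"angle",np.arctan2(-(d@X),d[2]))
x,e=tri(("scene",351.5,178.3),("side",343.8,157));print(x,e,W(-118,-50,321))
E
python3 -m handwheel '[{"travel":[-1.5,0,0],"rotation":[0,0.03,0],"claw":0},{"travel":[-4.5,0,0.1],"rotation":[0,0.1,0],"claw":2},{"travel":[-8,0,0.2],"rotation":[0,0.18,0],"claw":4},{"travel":[-11.5,0,0.3],"rotation":[0,0.26,0],"claw":6},{"travel":[-15,0,0.4],"rotation":[0,0.34,0],"claw":6},{"travel":[-18.5,0,0.5],"rotation":[0,0.42,0],"claw":6},{"travel":[-21.5,0,0.5],"rotation":[0,0.49,0],"claw":6},{"travel":[-22.8,0,0.5],"rotation":[0,0.523,0],"claw":6},{"travel":[-22.8,0,0.5],"rotation":[0,0.523,0],"claw":6},{"travel":[-22.8,0,0.5],"rotation":[0,0.523,0],"claw":6}]'
python3 - <<'E'
import log
from h import *
cv2.imwrite("pics/w17.png",env.get_image("wrist"))
E
```

```text
[639.68989543 147.89026696 296.82104419] [np.float64(3.7938874197228314), np.float64(3.7938874197228025)]
press dx -51.800248726298506 dz 38.82104418626949 angle 0.9276553735421436
[622.95578461   5.75434729 317.80196439] [np.float64(1.6038694269526215), np.float64(1.603869426952486)] [620.72535726   2.79123849 321.        ]
t: 20.75
position: [616.9, -40.8, 419.0]
ee_rot: [[0.073, 0.996, 0.042], [0.862, -0.085, 0.5], [0.502, -0.0, -0.865]]
contact_force: [0.3, 0.1, 0.6]
width: 0.704
t 20.75 q [44.4, 23.8, -44.4, 79.8, -13.8, 81.8, -0.3] p [616.9, -40.8, 419.0] w 0.704
```

View pics/w17.png

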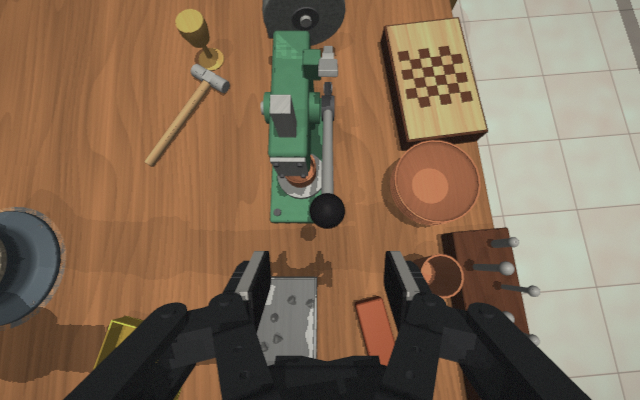

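The catch angle measures about 0.93, so it is off. The wrist view shows the lever ball at (327.5,210), centred between the jaws.

```bash

python3 - <<'E'
from planp import *
from h import onz
b=onz("wrist",327.5,210,320);print(b)
s=env.observe();R=np.array(s["ee_rot"]);p=np.array(s["position"])
for B in (b,(b+W(-118,-50,321))/2): print((R.T@(B+19.5*R[:,2]-p)/10).round(2))
E
```

```text
[620.95617126   5.21439826 320.        ]
[-1.14  0.03 12.82]
[-1.22  0.03 12.72]
```

```bash

python3 -m handwheel '[{"travel":[-0.6,0,1],"rotation":[0,0,0],"claw":6},{"travel":[-1.2,0,3.5],"rotation":[0,0,0],"claw":6},{"travel":[-1.2,0,6.5],"rotation":[0,0,0],"claw":6},{"travel":[-1.2,0,9.5],"rotation":[0,0,0],"claw":6},{"travel":[-1.2,0,11.8],"rotation":[0,0,0],"claw":6},{"travel":[-1.2,0,12.7],"rotation":[0,0,0],"claw":6},{"travel":[-1.2,0,12.7],"rotation":[0,0,0],"claw":6},{"travel":[-1.2,0,12.7],"rotation":[0,0,0],"claw":6}]'
python3 - <<'E'
import log
from h import *
cv2.imwrite("pics/w18.png",env.get_image("wrist"))
E
```

```text
t: 21.6
position: [622.5, 11.5, 304.7]
ee_rot: [[0.072, 0.996, 0.045], [0.863, -0.085, 0.499], [0.501, 0.003, -0.866]]
contact_force: [-0.6, -0.4, -0.5]
width: 0.705
t 21.6 q [40.6, 26.9, -44.5, 91.0, -12.5, 66.7, -0.2] p [622.5, 11.5, 304.7] w 0.705
```

View pics/w18.png

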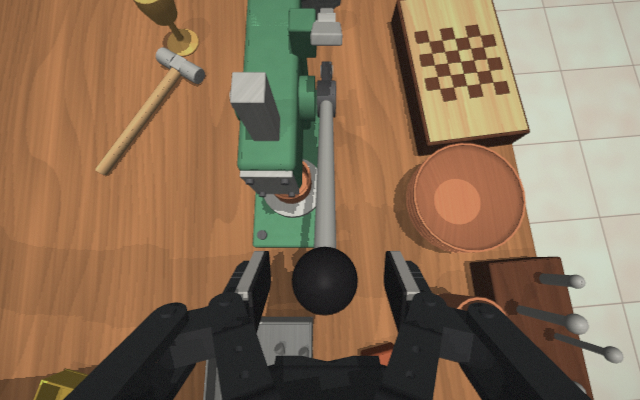

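The ball sits between the pads at (324,280). I close on it.

```bash

python3 -m handwheel '[{"travel":[0,0,0],"rotation":[0,0,0],"claw":2.4},{"travel":[0,0,0],"rotation":[0,0,0],"claw":2.4},{"travel":[0,0,0],"rotation":[0,0,0],"claw":2.4},{"travel":[0,0,0],"rotation":[0,0,0],"claw":2.4},{"travel":[0,0,0],"rotation":[0,0,0],"claw":2.4},{"travel":[0,0,0],"rotation":[0,0,0],"claw":2.4},{"travel":[0,0,0],"rotation":[0,0,0],"claw":2.4}]' 60
python3 - <<'E'
import log
from planp import *
from h import cv2
cv2.imwrite("pics/w19.png",env.get_image("wrist"))
s=env.observe();R=np.array(s["ee_rot"]);p=np.array(s["position"])
print("ball est",p-19.5*R[:,2],W(-118,-50,321))
qq=np.array(s["joints"],float)
for k in range(1,15):
    a=1.34*k/14
    d=W(45-200*np.cos(.62-a),-50,205+200*np.sin(.62-a))-W(45-200*np.cos(.62),-50,205+200*np.sin(.62))
    qq,e,er=ik(p+d,R,qq)
    print(round(a,2),d.round(1),"tr",(R.T@d/10).round(2),"e",round(e,1))
E
```

```text
t: 22.35
position: [621.3, 10.2, 304.5]
ee_rot: [[0.074, 0.996, 0.043], [0.863, -0.085, 0.498], [0.5, 0.001, -0.866]]
contact_force: [-3.7, -2.3, 3.5]
width: 0.341
t 22.35 q [40.7, 26.8, -44.4, 91.0, -12.5, 66.9, -0.2] p [621.3, 10.2, 304.5] w 0.341
ball est [6.20483782e+02 4.72502603e-01 3.21308908e+02] [620.72535726   2.79123849 321.        ]
0.1 [ -0.9 -10.3 -16.1] tr [-1.7  -0.    0.88] e 0.0
0.19 [ -1.7 -19.1 -33.1] tr [-3.31 -0.    1.91] e 0.0
0.29 [ -2.3 -26.1 -50.9] tr [-4.82 -0.01  3.09] e 0.0
0.38 [ -2.8 -31.5 -69.2] tr [-6.2  -0.01  4.41] e 0.0
0.48 [ -3.1 -35.1 -88. ] tr [-7.45 -0.01  5.86] e 0.0
0.57 [  -3.2  -36.9 -107.1] tr [-8.56 -0.01  7.42] e 0.0
0.67 [  -3.2  -36.8 -126.2] tr [-9.51 -0.01  9.08] e 0.0
0.77 [  -3.1  -35.  -145.2] tr [-1.030e+01 -1.000e-02  1.083e+01] e 0.0
0.86 [  -2.7  -31.3 -164. ] tr [-1.092e+01 -1.000e-02  1.264e+01] e 0.0
0.96 [  -2.3  -25.9 -182.4] tr [-1.136e+01 -1.000e-02  1.450e+01] e 0.0
1.05 [  -1.6  -18.7 -200.1] tr [-1.163e+01 -1.000e-02  1.639e+01] e 0.0
1.15 [  -0.9   -9.9 -217.1] tr [-1.171e+01 -1.000e-02  1.830e+01] e 0.0
1.24 [   0.     0.5 -233.1] tr [-1.161e+01 -1.000e-02  2.022e+01] e 0.0
1.34 [   1.1   12.4 -248.1] tr [-1.132e+01 -1.000e-02  2.211e+01] e 0.0
```

View pics/w19.png

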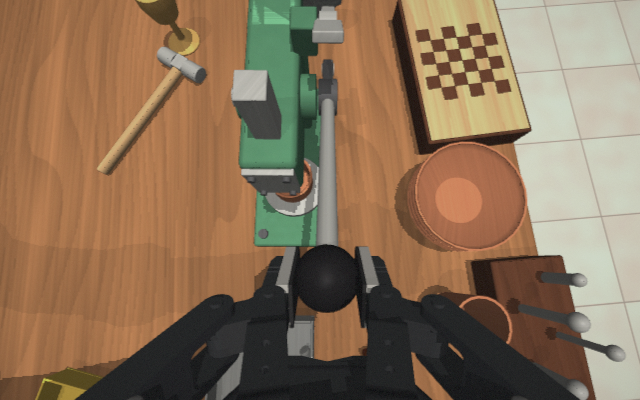

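```bash

python3 - <<'E'
from h import *
p=env.camera_params("wrist");K=np.array(p["camera_matrix"]);T=np.array(p["tool_from_camera"])
for (u,v) in [(327,278),(327.5,247),(327,310),(295,278),(360,278)]:
    d=T[:3,:3]@np.linalg.inv(K)@[u,v,1.];o=T[:3,3]
    print([ (o+d*(zz-o[2])/d[2]).round(1).tolist() for zz in (-19,)])
a=cv2.imread("pics/w19.png");cv2.imwrite("pics/w19c.png",cv2.resize(a[225:365,230:425],None,fx=4,fy=4,interpolation=cv2.INTER_CUBIC))
E
```

```text
[[1.8, -0.2, -19.0]]
[[18.4, 0.0, -19.0]]
[[-16.7, -0.2, -19.0]]
[[1.8, -15.5, -19.0]]
[[1.8, 15.6, -19.0]]
```

View pics/w19c.png

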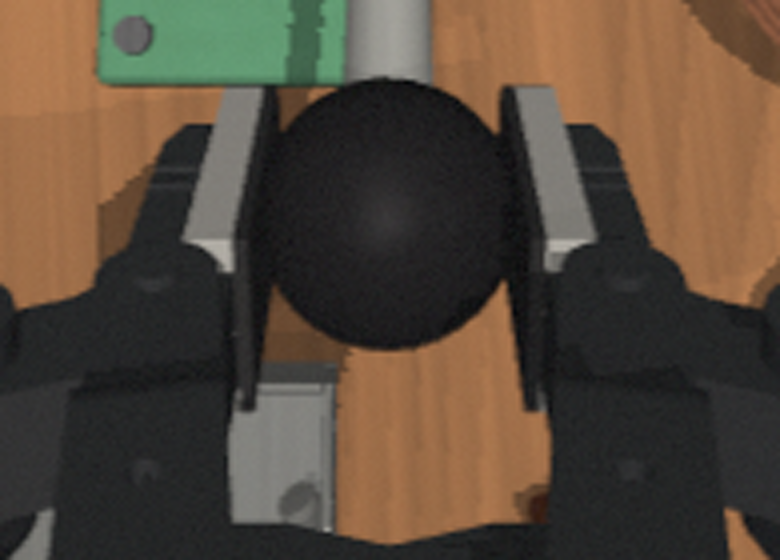

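The ball is well seated, at tool x +2 mm and z -19 mm. I compute the arc rows for a gentle pull.

```bash

cat > arc.py <<'E'
import sys
from planp import *
def arc(a0,As):
    s=env.observe();R=np.array(s["ee_rot"])
    f=lambda a:W(45-200*np.cos(.62-a),-50,205+200*np.sin(.62-a))
    for a in As: print(a,(R.T@(f(a)-f(a0))/10).round(2))
E
python3 -c "
from arc import *
arc(0,[.03,.09,.16,.23,.31,.39,.47,.55,.61,.65])"
```

```text
0.03 [-0.54 -0.    0.26]
0.09 [-1.6  -0.    0.82]
0.16 [-2.79 -0.    1.55]
0.23 [-3.93 -0.01  2.37]
0.31 [-5.16 -0.01  3.4 ]
0.39 [-6.3  -0.01  4.52]
0.47 [-7.34 -0.01  5.73]
0.55 [-8.29 -0.01  7.02]
0.61 [-8.93 -0.01  8.03]
0.65 [-9.32 -0.01  8.73]
```

```bash

python3 -m handwheel '[{"travel":[-0.54,0,0.26],"rotation":[0,0,0],"claw":2.4},{"travel":[-1.6,0,0.82],"rotation":[0,0,0],"claw":2.4},{"travel":[-2.8,0,1.55],"rotation":[0,0,0],"claw":2.4},{"travel":[-3.9,0,2.4],"rotation":[0,0,0],"claw":2.4},{"travel":[-5.15,0,3.4],"rotation":[0,0,0],"claw":2.4},{"travel":[-6.3,0,4.5],"rotation":[0,0,0],"claw":2.4},{"travel":[-7.35,0,5.7],"rotation":[0,0,0],"claw":2.4},{"travel":[-8.3,0,7],"rotation":[0,0,0],"claw":2.4},{"travel":[-8.95,0,8],"rotation":[0,0,0],"claw":2.4},{"travel":[-9.3,0,8.7],"rotation":[0,0,0],"claw":2.4}]'
python3 - <<'E'
import log
from arc import *
from h import cv2
for n in ("scene","wrist"): cv2.imwrite(f"pics/{n}20.png",env.get_image(n))
a=cv2.imread("pics/scene20.png")[120:270,290:430];b=cv2.imread("pics/wrist20.png")[200:400,220:430]
cv2.imwrite("pics/c20.png",np.hstack([cv2.resize(a,(390,418),interpolation=cv2.INTER_CUBIC),cv2.resize(b,(400,418),interpolation=cv2.INTER_CUBIC)]))
s=env.observe();R=np.array(s["ee_rot"]);p=np.array(s["position"]);B=p+R@[1.8,0,-19];d=B-W(45,-50,205)
print("angle",.62-np.arctan2(d[2],-(d@X)),"rad",np.hypot(d[2],d@X),s["contact_force"])
E
```

```text
t: 23.4
position: [617.9, -26.7, 180.3]
ee_rot: [[0.073, 0.996, 0.042], [0.864, -0.084, 0.497], [0.499, -0.0, -0.867]]
contact_force: [-6.9, -9.5, 2.9]
width: 0.339
t 23.4 q [42.0, 34.3, -42.1, 97.6, -9.3, 56.2, 5.6] p [617.9, -26.7, 180.3] w 0.339
angle 0.6588264819341718 rad 201.34185052887696 [-6.11308279 -4.77657828  3.60349762]
```

View pics/c20.png

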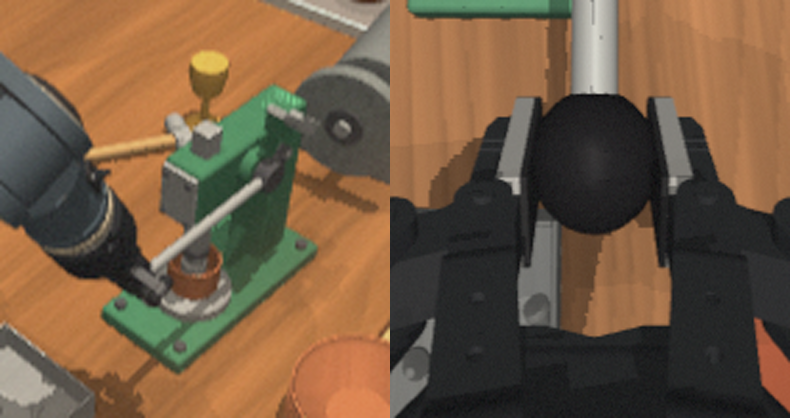

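The lever follows the hand, at about 0.66 rad with low forces. I continue to the stop.

```bash
python3 -c "
from arc import *
arc(.66,[.69,.75,.82,.89,.96,1.03,1.1,1.16,1.2,1.22])"
```

```text
0.69 [-0.27  0.    0.54]
0.75 [-0.76  0.    1.63]
0.82 [-1.25  0.    2.94]
0.89 [-1.65  0.    4.28]
0.96 [-1.95  0.01  5.65]
1.03 [-2.15  0.01  7.04]
1.1 [-2.26  0.01  8.43]
1.16 [-2.27  0.01  9.63]
1.2 [-2.240e+00  1.000e-02  1.043e+01]
1.22 [-2.21  0.02 10.83]
```

```bash

python3 -m handwheel '[{"travel":[-0.27,-0.02,0.54],"rotation":[0,0,0],"claw":2.4},{"travel":[-0.76,-0.05,1.63],"rotation":[0,0,0],"claw":2.4},{"travel":[-1.25,-0.1,2.95],"rotation":[0,0,0],"claw":2.4},{"travel":[-1.65,-0.1,4.3],"rotation":[0,0,0],"claw":2.4},{"travel":[-1.95,-0.1,5.65],"rotation":[0,0,0],"claw":2.4},{"travel":[-2.15,-0.1,7.05],"rotation":[0,0,0],"claw":2.4},{"travel":[-2.25,-0.1,8.45],"rotation":[0,0,0],"claw":2.4},{"travel":[-2.27,-0.1,9.6],"rotation":[0,0,0],"claw":2.4},{"travel":[-2.24,-0.1,10.4],"rotation":[0,0,0],"claw":2.4},{"travel":[-2.2,-0.1,10.8],"rotation":[0,0,0],"claw":2.4}]'
python3 - <<'E'
import log
from arc import *
s=env.observe();R=np.array(s["ee_rot"]);p=np.array(s["position"]);B=p+R@[1.8,0,-19];d=B-W(45,-50,205)
a=.62-np.arctan2(d[2],-(d@X));print("angle",a,"rad",np.hypot(d[2],d@X))
arc(1.21,[1.24,1.27,1.30,1.33,1.345,1.36])
E
```

```text
t: 24.5
position: [621.3, 8.0, 76.6]
ee_rot: [[0.075, 0.996, 0.045], [0.863, -0.087, 0.498], [0.5, 0.001, -0.866]]
contact_force: [-4.8, -6.0, 6.3]
width: 0.343
t 24.5 q [37.4, 41.3, -39.9, 102.3, -7.1, 44.0, 5.3] p [621.3, 8.0, 76.6] w 0.343
angle 1.2105491842618086 rad 199.42406622125807
1.24 [ 0.05 -0.    0.6 ]
1.27 [ 0.12 -0.    1.19]
1.3 [ 0.2  -0.    1.79]
1.33 [ 0.3  -0.    2.38]
1.345 [ 0.36 -0.    2.67]
1.36 [ 0.42 -0.    2.97]
```

```bash

python3 -m handwheel '[{"travel":[0.05,-0.03,0.6],"rotation":[0,0,0],"claw":2.4},{"travel":[0.12,-0.05,1.2],"rotation":[0,0,0],"claw":2.4},{"travel":[0.2,-0.05,1.8],"rotation":[0,0,0],"claw":2.4},{"travel":[0.3,-0.05,2.4],"rotation":[0,0,0],"claw":2.4},{"travel":[0.36,-0.05,2.7],"rotation":[0,0,0],"claw":2.4},{"travel":[0.36,-0.05,2.7],"rotation":[0,0,0],"claw":2.4},{"travel":[0.36,-0.05,2.7],"rotation":[0,0,0],"claw":2.4}]'
python3 - <<'E'
import log
from arc import *
s=env.observe();R=np.array(s["ee_rot"]);p=np.array(s["position"]);B=p+R@[1.8,0,-19];d=B-W(45,-50,205)
a=.62-np.arctan2(d[2],-(d@X));print("angle",a,"rad",np.hypot(d[2],d@X),B,W(-105,-50,73))
E
```

```text
t: 25.2
position: [622.4, 21.3, 54.6]
ee_rot: [[0.071, 0.996, 0.045], [0.866, -0.084, 0.493], [0.495, 0.004, -0.869]]
contact_force: [-7.9, -10.8, 5.5]
width: 0.344
t 25.2 q [35.6, 42.8, -39.2, 103.1, -6.4, 41.1, 4.8] p [622.4, 21.3, 54.6] w 0.344
angle 1.3378554989866625 rad 202.17205923169405 [621.62126519  13.47416241  72.01710086] [621.85838192  15.74176956  73.        ]
```

I push slightly further to make sure it is at the stop, watching the force.

```bash

python3 -m handwheel '[{"travel":[0.04,-0.05,0.2],"rotation":[0,0,0],"claw":2.4},{"travel":[0.08,-0.05,0.4],"rotation":[0,0,0],"claw":2.4},{"travel":[0.08,-0.05,0.4],"rotation":[0,0,0],"claw":2.4},{"travel":[0.08,-0.05,0.4],"rotation":[0,0,0],"claw":2.4}]'
python3 - <<'E'
import log
from arc import *
s=env.observe();R=np.array(s["ee_rot"]);p=np.array(s["position"]);B=p+R@[1.8,0,-19];d=B-W(45,-50,205)
a=.62-np.arctan2(d[2],-(d@X));print("angle",a,"rad",np.hypot(d[2],d@X),B,s["contact_force"])
E
```

```text
t: 25.6
position: [623.0, 24.9, 52.6]
ee_rot: [[0.079, 0.996, 0.047], [0.863, -0.092, 0.496], [0.498, 0.002, -0.867]]
contact_force: [-5.1, -9.8, 8.6]
width: 0.343
t 25.6 q [35.4, 43.0, -39.2, 103.2, -6.7, 40.6, 4.4] p [623.0, 24.9, 52.6] w 0.343
angle 1.3573176228014856 rad 200.8079486565641 [622.26052658  17.05870896  69.99588498] [-5.06075905 -9.75893031  8.62961455]
```

```bash

python3 -m handwheel '[{"travel":[0.06,0,0.2],"rotation":[0,0,0],"claw":2.4},{"travel":[0.12,0,0.4],"rotation":[0,0,0],"claw":2.4},{"travel":[0.12,0,0.4],"rotation":[0,0,0],"claw":2.4},{"travel":[0.12,0,0.4],"rotation":[0,0,0],"claw":2.4}]'
cat > chk.py <<'E'
import log
from arc import *
s=env.observe();R=np.array(s["ee_rot"]);p=np.array(s["position"]);B=p+R@[1.8,0,-19];d=B-W(45,-50,205);F=np.array(s["contact_force"])
print("angle",(.62-np.arctan2(d[2],-(d@X))).round(4),"rad",np.hypot(d[2],d@X).round(1),B.round(1),F.round(1),"tang",(-(F@X)*.66+F[2]*.75).round(1))
E
python3 chk.py
```

```text
t: 26.0
position: [623.2, 27.3, 51.3]
ee_rot: [[0.073, 0.996, 0.047], [0.865, -0.087, 0.494], [0.497, 0.004, -0.868]]
contact_force: [-11.2, -14.1, 20.5]
width: 0.346
t 26.0 q [35.1, 43.1, -39.2, 103.3, -6.5, 40.4, 4.5] p [623.2, 27.3, 51.3] w 0.346
angle 1.3702 rad 199.9 [622.5  19.5  68.7] [-11.2 -14.1  20.5] tang 25.3
```

The force along the pull rose to 25 N, so the lever is against its stop. I hold there and look.

```bash

python3 -m handwheel '[{"travel":[0,-0.05,0],"rotation":[0,0,0],"claw":2.4},{"travel":[0,-0.05,0],"rotation":[0,0,0],"claw":2.4},{"travel":[0,-0.05,0],"rotation":[0,0,0],"claw":2.4}]'
python3 chk.py
python3 - <<'E'
from h import *
for n in ("scene","side","wrist"): cv2.imwrite(f"pics/{n}21.png",env.get_image(n))
a=cv2.imread("pics/scene21.png")[120:270,290:430];b=cv2.imread("pics/side21.png")[120:330,250:390]
cv2.imwrite("pics/c21.png",np.hstack([cv2.resize(a,None,fx=3,fy=3,interpolation=cv2.INTER_CUBIC)[:450],cv2.resize(b,(300,450),interpolation=cv2.INTER_CUBIC)]))
E
```

```text
t: 26.3
position: [623.2, 27.3, 51.4]
ee_rot: [[0.073, 0.996, 0.048], [0.865, -0.087, 0.494], [0.497, 0.006, -0.868]]
contact_force: [-9.6, -14.7, 17.2]
width: 0.338
t 26.3 q [35.1, 43.0, -39.2, 103.4, -6.5, 40.3, 4.5] p [623.2, 27.3, 51.4] w 0.338
angle 1.37 rad 199.9 [622.4  19.5  68.8] [ -9.6 -14.7  17.2] tang 23.1
```

View pics/c21.png

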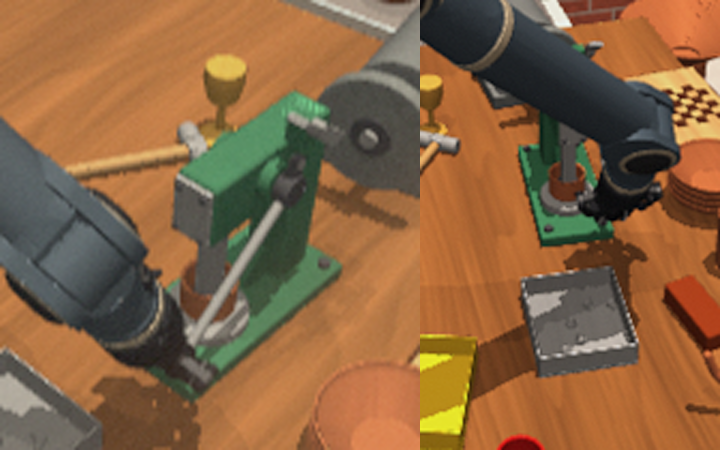

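View pics/scene21.png

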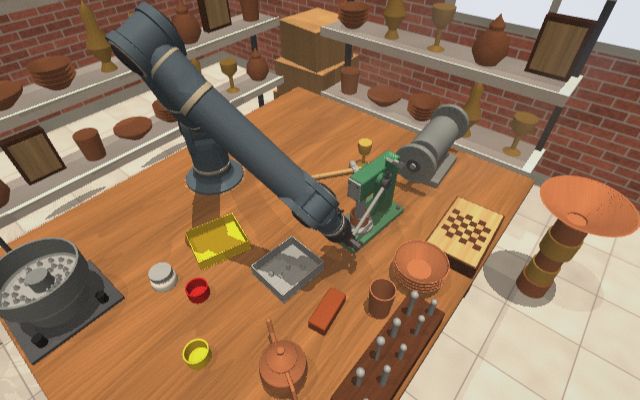

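View pics/wrist21.png

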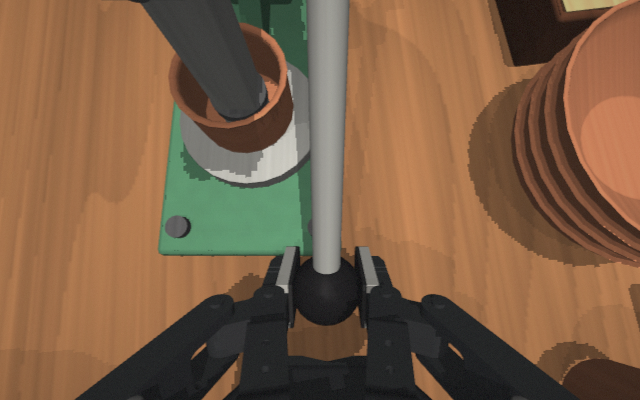

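All checks agree: the pad is inside the cup, the cup is centred on the bed, and the 23 N holding force is about twice the spring's 11 N, so the lever is on its stop. I hand the job in.

```bash
python3 - <<'E'
from h import *
env.job_done()
s=env.observe();print(s["t"],s["position"],s["contact_force"],s["width"])
E
```

```text
the job is handed in; nothing more can be done
the job is handed in; nothing more can be done
```

The job is done and handed in at about 26.5 s of the 72 s allowed, with the gripper still holding the lever down. I tipped the five cones into the steel tray, then stood the cup on the press bed and let go of it. After that I flipped the catch off with the lever still up and pulled the lever by its ball down to its stop.

**Cones:** after tipping, the wrist view showed an empty cup. I counted five cones in the tray in a side view.

**Cup:** just before I set it down, it was within about 1.5 mm of the pad's centre. In the last pictures it stands on the bed with the pad inside it.

**Catch:** it measured about 0.93 rad, and it is off from 0.6.

**Lever:** I judged it to be on its stop by force. The pull at the ball rose to 23–25 N, about twice the spring's 11 N, and the hand stopped moving.

**What disagreed:**
- The lever angle worked out from the hand's pose was 1.37 rad, against 1.34 at the stop. I put this down to a few millimetres of error in the press position.
- The side camera's positions differed from the scene camera's by about 6 to 13 mm, so I used the wrist camera for placing.
- The gripper closed to about 29 mm on the 32 mm ball, though the pictures showed the ball seated in the middle of the pads.

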